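# Turn the drained staining cup over and stack it

## Robot

A 6-joint arm with a two-finger parallel gripper is mounted at the origin on the work surface. World frame = base frame: x ahead of the robot, y to its left, z up, the work surface at z = 0. Lengths are in m, angles in rad, forces in N, time in s.
With the tool pointing down it reaches from about 0.25 to 0.8 m from the base axis. Payload 3.9 kg.
Tool frame: the origin (TCP) lies on the centre line of the jaws, within the pads' length; the fingertips stand 17 mm ahead of it and the grasp point (between the pads) lies 2 mm behind it; z points along the fingers, y is the line along which they close (so a half turn about z gives the same grasp; the last joint's range is limited). The gripper opens to 85 mm and grips with 20 to 120 N. Pads are 22 mm wide; open, the fingers measure 114 mm over their backs; the gripper's body (76 mm by 85 mm) begins 54 mm behind the grasp point. The pads swing forward as they close: fully open they stand 13 mm farther back than shut.
Start: joints at [-1.313, 0.26, -0.138, 1.173, 0, 1.571], TCP at [0.134, -0.508, 0.248] pointing down, gripper open.
Joint ranges: [-2.78, 2.78], [-0.83, 1.72], [-1.28, 1.37], [-1.9, 2.12], [-1.57, 1.48], [-3.14, 3.14]. Speed limits (rad/s): [2.57, 2.57, 3.14, 3.14, 3.14, 3.14].

## Interface

Orientations are given as a unit quaternion [x, y, z, w].
In Python, from bench import bot, vision gives the robot as it stands.
- The arm moves only by the shell command python3 -m pendant 'ROWS' [OPENING] [FORCE]. ROWS is a JSON object of lists of equal length, an entry for each row: "delta_pos": the shift along the tool's x, y, z in m, a list of three; "twist": the turn about the tool's z in rad. A call has 1 to 10 rows; each row shifts and turns the commanded pose from where the row before left it, along the tool's axes as they then stand; what a row does not reach is not made up. A row lasts 1/12 s, in which the tool goes at most 41.7 mm and 7.16 degrees, less where a joint would pass 70% of its speed; a pose out of reach is approached as far as the arm can. A call is refused whole if a number of a shift passes 0.0417 or a number of a turn 0.125, either way. A call with a gripper value outside its range is refused whole. OPENING is the opening, from -1 (shut) to 1 (fully open), set as the call begins (- or left out, the last holds). The fingers move at their own pace and stop on an object; FORCE is the grip in N (left out, the last holds). Time passes only in rows, so rows that do not move let the fingers close. It gives the time, the measured TCP pose, the force, the opening and the grip force at its end, in the units of the state.
- bot.sense(): the state, without advancing time (a new reading comes with each control period).
- vision.get_image(name): name is "scene" or "top" or "wrist"; returns a dict with "color" (384x512x3 uint8, red, green, blue), "range_z" (384x512 float32, m along the optical axis (not along the pixel's ray), 0 where there is no reading), "fovy" (degrees; the focal length in pixels is half the picture's height over the tangent of half this angle, whatever the lens; pixels are square), "cx", "cy" (the principal point, pixels), "world_to_cam" (4x4, takes a point from world to camera coordinates). Camera axes: x right, y down, z forward; pixel columns grow to the right and rows downward; lengths in m; the calibration is good to about 2 mm. A picture is of the moment at which its call begins.
- bot.close_job(): hands the job in; it is judged then, once.
The state is a dict: "clock": time; "joint_positions": joint angles; "joint_velocities": joint speeds; "effort": joint torques, N m; "position": TCP position; "eef_rot": TCP orientation; "ft_force": force on the tool from outside, world axes, zero at the start; "wrist_torque": the same for the moment, N m; "gripper_width": opening from 0.0 (shut) to 1.0 (fully open); "finger_force": force on a finger pad.
Only numpy, scipy, OpenCV 4.12 (cv2) and the standard library are available. Lean on these libraries where they do the work, as an engineer would, in place of code of your own. Each camera call takes 0.05 s, during which the arm holds its last target. There are 200 camera calls.

## Task

One eight-sided white staining cup stands upside down on the bench. Turn it mouth-up and nest it in the matching eight-sided cup that already stands mouth-up, so that it sits fully down and upright on that cup's rim. Do not let it fall from the gripper, keep the matching cup standing about where it is, and leave everything else on the bench alone.

Things in the scene. Friction and masses are not known exactly. Their poses are not given: they have to be found in the camera images.
- cup: the cup to turn: white plastic, eight-sided, 72 mm tall, 0.08 to 0.15 kg, mouth-down at the start. Origin at the centre of its closed foot, +z from foot to mouth (so at the start +z points down and the origin is 72 mm above the bench). Flats face its +x, -x, +y, -y and the four diagonals. Body 34 mm across flats at the foot, widening to 50 mm at z = 44 mm, where the collar begins
- cup_rim (a point): centre of that cup's mouth, 72 mm from its foot along its +z. Collar: straight, 62 mm across flats (67 mm across corners), from a ledge at z = 44 mm to the mouth at z = 72 mm; walls 2.5 mm, inner floor at z = 5 mm. Laid on its side on a flat it does not roll; its axis then leans 18 degrees, mouth end raised
- stack_cup: the matching cup, same shape and size, standing loose and mouth-up on the bench (about 0.15 kg). Origin at the centre of its foot, +z up. The other cup's ledge, once nested, rests on this rim: its foot is then 28 mm above this foot and only its 28 mm collar shows; it fits at any yaw, with 1 to 3 mm of play
- stack_cup_rim (a point): centre of the mouth of the matching cup, 72 mm above the bench
- pot: bystander: smooth round white pot, mouth-up, 86 mm across, 62 mm tall; origin under its centre
- reagent: bystander: white bottle with black cap, 60 mm across, 130 mm tall; origin under its centre
- slidebox: bystander: two slide boxes one on the other, 75 by 90 by 58 mm; origin under its centre
- brush: bystander: brush lying on the bench, 170 mm long; origin under its middle
- dish: bystander: wide glass water dish, 170 mm across, 60 mm tall, straight-sided; origin under its centre
- rack: fixed wire slide rack, 250 by 190 mm, 28 mm tall; origin under its centre
Mind the look-alikes: they are no part of the job. What is shaped like the cup but red is not meant.

How it is judged:
At the end, for the whole second after the job is handed in: The cup is mouth-up in the matching cup: axes within 5 mm, foot 25 to 31.5 mm above the matching cup's foot, both upright within 0.08 rad and at rest, the matching cup standing on the bench within 40 mm of its start (horizontal distance between cup and stack_cup below 0.005 m and z of cup in the frame of stack_cup between 0.025 and 0.0315 m and angle between each of cup, stack_cup's own z axis and vertical below 0.08 rad and height (world z) of stack_cup below 0.004 m and distance of stack_cup from where it was at the start of the episode below 0.04 m and linear speed of each of cup, stack_cup below 0.02 m/s); the robot touches nothing.
It fails at once if the cup is dropped (falls faster than 0.7 m/s, as from more than about 25 mm, with no finger on it) (contact force between cup and the fingers below 0.05 N and linear speed of cup above 0.7 m/s).
It fails at once if the matching cup is tipped over (leans more than 0.5 rad) (angle between stack_cup's own z axis and vertical above 0.5 rad).
It fails at once if a bystander is shifted by more than 25 mm (distance of any of pot, reagent, slidebox, brush, dish from where it was at the start of the episode above 0.025 m).
It also fails if it takes over 72 s, if anything falls off the work surface, if the arm or the gripper's body presses on something with over 40 N, if the wrist force passes 120 N, or if a joint passes its speed limit or range.

## Working session

There is one attempt and no reset: what is moved stays moved. The work goes in short steps, Python scripts to look and compute and a shell command to move; the robot and the scene stay as the last step left them, time stands still between calls to the robot, and variables do not carry over. Pictures are saved under pics/ and viewed, at most 10 in all, crops included, and the job is handed in when it is done.

```bash
mkdir -p pics; cat > h.py <<'E'
import numpy as np, cv2
from bench import bot, vision
def grab(n):
    im=vision.get_image(n); cv2.imwrite(f'pics/{n}_{bot.sense()["clock"]:.2f}.png',im['color'][:,:,::-1]); return im
def K(im):
    f=192/np.tan(np.radians(im['fovy'])/2); return f,im['cx'],im['cy']
def ray(im,u,v):
    f,cx,cy=K(im); T=np.array(im['world_to_cam']); R=T[:3,:3]; c=-R.T@T[:3,3]
    return c,R.T@np.array([(u-cx)/f,(v-cy)/f,1.])
def onplane(im,u,v,z):
    c,d=ray(im,u,v); return c+d*(z-c[2])/d[2]
def cloud(im):
    f,cx,cy=K(im); T=np.array(im['world_to_cam']); R=T[:3,:3]; c=-R.T@T[:3,3]
    v,u=np.mgrid[:384,:512]; D=np.stack([(u-cx)/f,(v-cy)/f,np.ones(u.shape)],-1)*im['range_z'][...,None]
    return D@R+c
E
python3 - <<'E'
from h import *
a=grab('scene');b=grab('top')
print(bot.sense())
for i in(a,b): print(i['fovy'],i['cx'],i['cy'],ray(i,256,192), (i['range_z']>0).mean())
cv2.imwrite('pics/both.png',cv2.resize(np.hstack([a['color'],b['color']])[:,:,::-1],(800,300)))
E
ls pics
```

```text
{'clock': 0.1, 'joint_positions': array([-1.31298510e+00,  2.60620084e-01, -1.39269740e-01,  1.17274725e+00,
        2.22632365e-05,  1.57080436e+00]), 'joint_velocities': array([-6.99314695e-04, -3.36167601e-04,  2.66632759e-03, -6.74204378e-05,
        1.13502330e-03,  1.78191179e-03]), 'effort': array([-1.16673841e-04, -4.06507695e+01,  2.54527241e+01,  1.01229004e-02,
        3.08621566e-05,  1.30053638e-05]), 'position': array([ 0.13370559, -0.5070502 ,  0.247536  ]), 'eef_rot': array([ 9.91703268e-01,  1.28544863e-01, -1.07277789e-04, -9.14170632e-04]), 'ft_force': array([-0.27792401,  0.43799766, -0.0417509 ]), 'wrist_torque': array([-0.04579038, -0.02973476, -0.02339109]), 'finger_force': 0.0, 'gripper_width': 1.0042181565209514}
48.60379887010797 254.78165996272142 194.55609193723095 (array([ 1.25769082, -0.12341503,  1.16048551]), array([-0.54583288,  0.06862046, -0.83510601])) 0.9956461588541666
44.69864230666776 254.8140043093143 197.28275086797584 (array([ 0.41924327, -0.01353989,  1.61586949]), array([ 0.10490962, -0.01573692, -0.99442483])) 0.9957377115885416
both.png
scene_0.05.png
top_0.10.png
```

View pics/scene_0.05.png

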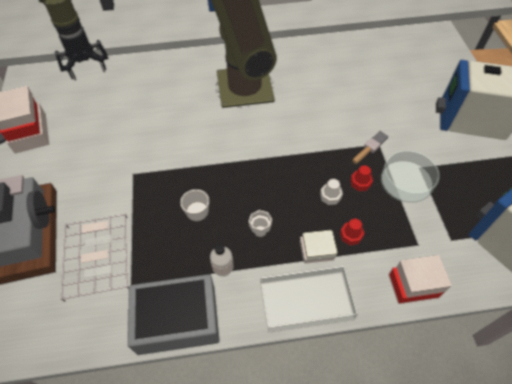

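View pics/top_0.10.png

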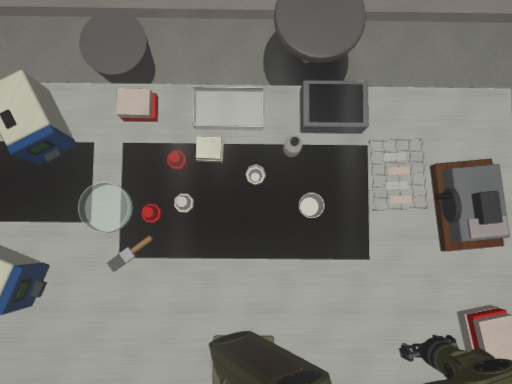

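The white mouth-down cup, the candidate, is at scene (331,192) / top (183,203). The white mouth-up cup that should be the stack cup is at scene (260,223) / top (255,175). The red inverted cups at scene (362,178) and (353,231) are decoys by colour, and the round pot at (195,205) is a decoy by shape. I'll confirm this in an enlarged crop and measure.

```bash
python3 - <<'E'
from h import *
a=grab('scene');b=grab('top')
r=lambda im,x,y,w,h,k:cv2.resize(im['color'][y:y+h,x:x+w,::-1],None,fx=k,fy=k,interpolation=cv2.INTER_CUBIC)
p=np.vstack([r(a,240,160,140,90,4),r(b,150,140,140,90,4)[:, :]])
q=np.vstack([r(a,50,200,90,110,3),r(b,365,130,65,85,3)[:, :195]] if 0 else [r(a,50,200,80,110,3.0)])
q2=r(b,365,130,65,85,3.6923)[:,:240]
c=np.vstack([q,q2]); c=np.vstack([c,np.zeros((max(0,720-c.shape[0]),240,3),np.uint8)])[:720]
cv2.imwrite('pics/crop1.png',cv2.resize(np.hstack([p,c]),(660,594)))
for n,im in(('scene',a),('top',b)):
    P=cloud(im)
    hsv=cv2.cvtColor(im['color'],cv2.COLOR_RGB2HSV)
    for nm,uv in dict(cup=((331,192),(183,203)),stack=((260,223),(255,175))).items():
        u,v=uv[n=='top']; w=22
        Q=P[v-w:v+w,u-w:u+w].reshape(-1,3); Q=Q[(Q[:,2]>.012)&(Q[:,2]<.1)]
        H=hsv[v-w:v+w,u-w:u+w].reshape(-1,3)[(P[v-w:v+w,u-w:u+w,2].ravel()>.012)&(P[v-w:v+w,u-w:u+w,2].ravel()<.1)]
        Q=Q[H[:,1]<80]
        print(n,nm,len(Q),'zmax',np.percentile(Q[:,2],98),Q.min(0),Q.max(0))
        T=Q[Q[:,2]>np.percentile(Q[:,2],98)-.006];print('  top',T.mean(0),(T.max(0)+T.min(0))/2,np.ptp(T,0))
    print('rack',)
P=cloud(b)
for nm,(u0,u1,v0,v1) in dict(rack=(366,430,132,216),blacktray=(298,372,78,136),glass=(190,268,82,132),box=(194,224,134,164),redbox=(114,160,86,124),pot=(295,330,190,222),reag=(280,305,132,160),dish=(75,135,180,236)).items():
    Q=P[v0:v1,u0:u1].reshape(-1,3);Q=Q[Q[:,2]>.012]
    print(nm,len(Q),Q.min(0).round(3),Q.max(0).round(3),np.percentile(Q[:,2],[10,50,90]).round(3))
E
```

```text
scene cup 368 zmax 0.07260517611993444 [0.51619244 0.17441759 0.01230648] [0.58298731 0.23941077 0.07649003]
  top [0.54970841 0.205832   0.07056841] [0.55041308 0.20600539 0.0716484 ] [0.03692727 0.03334235 0.00968327]
scene stack 396 zmax 0.07287847765554453 [ 0.61075071 -0.06949855  0.01203475] [ 0.67739338 -0.00643057  0.07471009]
  top [ 0.64243109 -0.03735056  0.07020951] [ 0.64323414 -0.03780274  0.07088922] [0.06486369 0.06274435 0.00764175]
rack
top cup 289 zmax 0.07660158764343178 [0.50346549 0.17864497 0.01213463] [0.58898824 0.2811649  0.08131828]
  top [0.5478033  0.20874758 0.07363805] [0.54825345 0.20977627 0.07596838] [0.03005135 0.03413729 0.01069981]
top stack 232 zmax 0.07647280022434234 [ 0.60922785 -0.06509399  0.0120901 ] [0.69977156 0.02772112 0.0798493 ]
  top [ 0.64111844 -0.03638764  0.07448331] [ 0.64218451 -0.0325746   0.07516221] [0.06068672 0.06337365 0.0093742 ]
rack
rack 1364 [ 0.419 -0.636  0.012] [ 0.781 -0.014  1.616] [0.02  0.026 0.032]
blacktray 3530 [ 0.419 -0.443  0.012] [ 0.961 -0.014  1.616] [0.074 0.101 0.106]
glass 729 [ 0.419 -0.058  0.012] [0.967 0.181 1.616] [0.016 0.04  0.052]
box 674 [ 0.419 -0.014  0.013] [0.774 0.169 1.616] [0.031 0.056 0.062]
redbox 1283 [ 0.419 -0.014  0.012] [0.926 0.431 1.616] [0.044 0.093 0.098]
pot 222 [ 0.419 -0.263  0.013] [ 0.583 -0.014  1.616] [0.022 0.05  0.065]
reag 314 [ 0.419 -0.205  0.012] [ 0.801 -0.014  1.616] [0.043 0.09  0.128]
dish 647 [ 0.419 -0.014  0.012] [0.614 0.556 1.616] [0.016 0.045 0.061]
```

View pics/crop1.png

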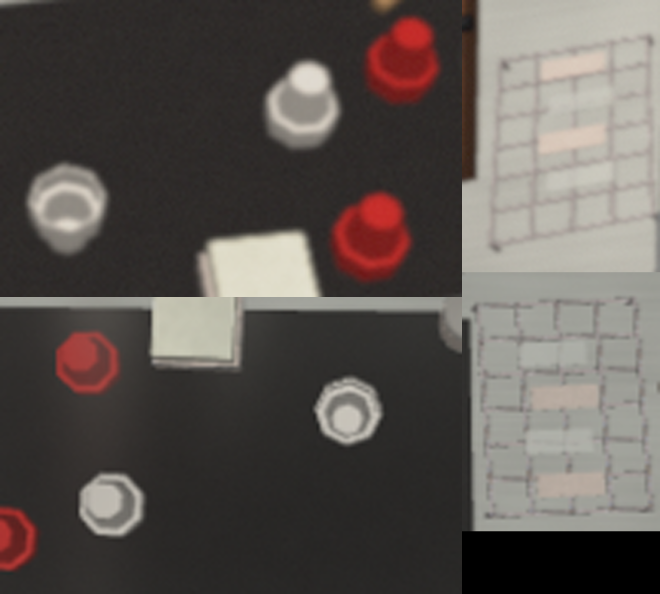

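The crop shows two white eight-sided cups. The one at scene (331,192) is mouth-down, with a closed foot on top, so it is the cup. The one at scene (260,223) is mouth-up with an octagonal rim, so it is the stack cup. The two red ones are decoys. The rack is an open wire grid with its near rail at about y=-0.40. I'll move over the cup for a wrist view.

```bash
cat >> h.py <<'E'
from scipy.spatial.transform import Rotation as Ro
def st():
    s=bot.sense(); R=Ro.from_quat(s['eef_rot']).as_matrix(); return s,np.array(s['position']),R
def to(target,yaw=None):
    s,p,R=st(); d=R.T@(np.array(target)-p); y=np.degrees(np.arctan2(R[1,0],R[0,0]))
    print('t %.1f pos'%s['clock'],p.round(4),'yaw %.1f'%y,'tool delta mm',(d*1e3).round(1),'' if yaw is None else 'twist %.3f rad'%np.radians(((y-yaw+90)%180)-90),'q6 %.2f'%s['joint_positions'][5],'w %.3f ff %.1f'%(s['gripper_width'],s['finger_force']),'F',np.round(s['ft_force'],1))
E
python3 -c "
from h import *
to((.549,.206,.25))"
```

```text
t 0.2 pos [ 0.1338 -0.5073  0.2478] yaw 14.8 tool delta mm [ 583.4 -583.8   -1.5]  q6 1.57 w 1.004 ff 0.0 F [-0.1  0.3 -0.5]
```

```bash
for i in 1; do :; done
python3 -m pendant '{"delta_pos":[[0.025,-0.025,0],[0.025,-0.025,0],[0.025,-0.025,0],[0.025,-0.025,0],[0.025,-0.025,0],[0.025,-0.025,0],[0.025,-0.025,0],[0.025,-0.025,0],[0.025,-0.025,0],[0.025,-0.025,0]],"twist":[0,0,0,0,0,0,0,0,0,0]}'
python3 -m pendant '{"delta_pos":[[0.025,-0.025,0],[0.025,-0.025,0],[0.025,-0.025,0],[0.025,-0.025,0],[0.025,-0.025,0],[0.025,-0.025,0],[0.025,-0.025,0],[0.025,-0.025,0],[0.025,-0.025,0],[0.025,-0.025,0]],"twist":[0,0,0,0,0,0,0,0,0,0]}'
python3 -m pendant '{"delta_pos":[[0.02,-0.02,0],[0.01,-0.01,0],[0,0,0],[0,0,0]],"twist":[0,0,0,0]}'
python3 - <<'E'
from h import *
to((.549,.206,.25))
w=grab('wrist'); print(w['fovy'],ray(w,256,192))
E
ls pics/wrist*
```

```text
clock: 1.03
position: [0.3122, -0.2006, 0.2484]
eef_rot: [0.992, 0.128, 0.0, 0.0]
ft_force: [0.5, -0.4, -0.3]
gripper_width: 1.001
finger_force: 0.0
clock: 1.87
position: [0.4903, 0.1051, 0.2481]
eef_rot: [0.992, 0.129, -0.0, 0.0]
ft_force: [0.9, -0.2, -0.2]
gripper_width: 0.998
finger_force: 0.0
clock: 2.2
position: [0.5115, 0.1372, 0.2478]
eef_rot: [0.991, 0.131, -0.001, -0.001]
ft_force: [-0.6, 0.2, -0.0]
gripper_width: 1.0
finger_force: 0.0
t 2.2 pos [0.5115 0.1372 0.2478] yaw 15.0 tool delta mm [ 54.  -56.8  -2.2]  q6 3.14 w 1.000 ff 0.0 F [-0.6  0.2 -0. ]
70.9111635782258 (array([0.59328148, 0.1608787 , 0.37352673]), array([-0.31791607, -0.10684121, -0.94237166]))
pics/wrist_2.25.png
```

View pics/wrist_2.25.png

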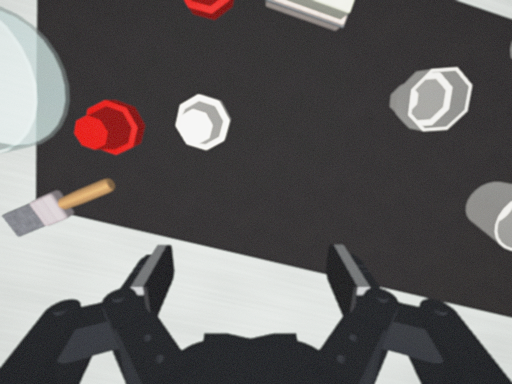

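```bash
cat >> h.py <<'E'
def octa(im,u,v,z,lo=110,w=45):
    hsv=cv2.cvtColor(im['color'],cv2.COLOR_RGB2HSV)
    m=((hsv[...,1]<60)&(hsv[...,2]>lo)).astype(np.uint8); g=np.zeros_like(m); g[max(0,v-w):v+w,max(0,u-w):u+w]=1; m&=g
    n,l,s,c=cv2.connectedComponentsWithStats(m); k=1+np.argmax(s[1:,4]); m=(l==k).astype(np.uint8)
    ct=max(cv2.findContours(m,0,cv2.CHAIN_APPROX_NONE)[0],key=cv2.contourArea)
    h=cv2.convexHull(ct)[:,0]
    P=np.array([onplane(im,a,b,z)[:2] for a,b in h])
    a=np.radians(np.arange(0,45,.5)); D=lambda t:np.ptp(P@np.array([np.cos(t),np.sin(t)]))
    W=[np.mean([D(t+k*np.pi/4) for k in range(4)]) for t in a]
    i=int(np.argmin(W)); 
    mid=lambda q:(q.max()+q.min())/2
    c=np.array([mid(P@[1,0]),mid(P@[0,1])])
    t=a[i]; ex=[np.cos(t),np.sin(t)]; ey=[-np.sin(t),np.cos(t)]
    c=mid(P@ex)*np.array(ex)+mid(P@ey)*np.array(ey)
    return c,np.degrees(t),W[i],max(W),s[k]
E
python3 - <<'E'
from h import *
w=grab('wrist')
for z in (.0,.028,.04): print('cup',z,octa(w,203,122,z))
b=grab('top'); print('cup top',octa(b,183,203,.028,w=20))
print('stack top',octa(b,255,175,.072,w=20))
print('stack',octa(w,440,100,.072))
P=cloud(w)
for u,v in((203,122),(197,124)):
    Q=P[v-40:v+40,u-40:u+40].reshape(-1,3);Q=Q[(Q[:,2]>.062)&(Q[:,2]<.09)];print('foot',Q.mean(0),np.ptp(Q,0),len(Q))
# rack rail in top/scene: dark wires: points between .02 and .036
for n in('top','scene'):
    im=b if n=='top' else grab('scene'); P=cloud(im)
    Q=P.reshape(-1,3); Q=Q[(Q[:,2]>.018)&(Q[:,2]<.036)&(Q[:,0]>.5)&(Q[:,0]<.83)&(Q[:,1]<-.35)&(Q[:,1]>-.66)]
    r=cv2.minAreaRect(Q[:,:2].astype(np.float32)*1000);print(n,len(Q),r,cv2.boxPoints(r).round(0).tolist(),np.median(Q[:,2]))
E
```

```text
cup 0.0 (array([0.54452559, 0.21511779]), np.float64(42.5), np.float64(0.07076872524946526), np.float64(0.07485794627327755), array([ 174,   93,   56,   57, 2349], dtype=int32))
cup 0.028 (array([0.54814915, 0.2109985 ]), np.float64(42.5), np.float64(0.06546592776722597), np.float64(0.06924873786060312), array([ 174,   93,   56,   57, 2349], dtype=int32))
cup 0.04 (array([0.5497021 , 0.20923309]), np.float64(42.5), np.float64(0.06319330027483772), np.float64(0.06684479139802844), array([ 174,   93,   56,   57, 2349], dtype=int32))Traceback (most recent call last):
  File "<stdin>", line 4, in <module>
  File "h.py", line 25, in octa
    n,l,s,c=cv2.connectedComponentsWithStats(m); k=1+np.argmax(s[1:,4]); m=(l==k).astype(np.uint8)
                                                     ~~~~~~~~~^^^^^^^^^
    return _wrapfunc(a, 'argmax', axis=axis, out=out, **kwds)
    return bound(*args, **kwds)
ValueError: attempt to get argmax of an empty sequence
```

```bash
python3 - <<'E'
from h import *
w=grab('wrist');b=grab('top');s=grab('scene')
for lo in(75,95): 
    print('cup top',octa(b,183,203,.028,lo,w=18)); print('stack top',octa(b,255,175,.072,lo,w=18))
print('stack scene',octa(s,260,218,.072,120,w=16))
print('stack',octa(w,445,98,.072,165,w=32))
P=cloud(w);u,v=203,122
Q=P[v-40:v+40,u-40:u+40].reshape(-1,3);Q=Q[(Q[:,2]>.064)&(Q[:,2]<.085)];print('foot',Q.mean(0),np.ptp(Q,0),len(Q))
for n,im in(('top',b),('scene',s)):
    Q=cloud(im).reshape(-1,3); Q=Q[(Q[:,2]>.018)&(Q[:,2]<.036)&(Q[:,0]>.5)&(Q[:,0]<.83)&(Q[:,1]<-.35)&(Q[:,1]>-.63)]
    if len(Q)<5: continue
    r=cv2.minAreaRect(Q[:,:2].astype(np.float32)*1000);print(n,len(Q),cv2.boxPoints(r).round(0).tolist(),np.median(Q[:,2]))
for n,im,cs in(('top',b,[(373,140),(422,138),(427,208),(376,211)]),('scene',s,[(128,215),(131,289),(64,299),(67,220)])):
    print(n,[onplane(im,*c,.028)[:2].round(3).tolist() for c in cs])
E
```

```text
cup top (array([0.52471628, 0.17169033]), np.float64(14.999999999999998), np.float64(0.016649554956158857), np.float64(0.017305943859202467), array([193, 206,   3,   8,  15], dtype=int32))
stack top (array([ 0.64239075, -0.03540457]), np.float64(19.0), np.float64(0.06578627152005084), np.float64(0.0682072380858008), array([245, 164,  21,  21, 329], dtype=int32))
cup top (array([0.51991643, 0.18357738]), np.float64(0.5), np.float64(0.0020486647206966954), np.float64(0.002216757868203429), array([190, 211,   2,   1,   2], dtype=int32))
stack top (array([ 0.64270186, -0.03468545]), np.float64(19.0), np.float64(0.06486132452755619), np.float64(0.0672416928440073), array([245, 164,  21,  21, 319], dtype=int32))
stack scene (array([ 0.64885914, -0.03676774]), np.float64(36.5), np.float64(0.07174953381199067), np.float64(0.07310657719861974), array([249, 210,  23,  24, 424], dtype=int32))
stack (array([ 0.6423766 , -0.03412658]), np.float64(19.0), np.float64(0.06255743514137549), np.float64(0.06585754913674043), array([ 413,   66,   58,   64, 2223], dtype=int32))
foot [0.54909219 0.21087699 0.0717739 ] [0.03598265 0.03617846 0.01052728] 936
top 1263 [[525.0, -364.0], [537.0, -627.0], [813.0, -614.0], [800.0, -351.0]] 0.026095969021409315
scene 1682 [[530.0, -446.0], [539.0, -631.0], [785.0, -618.0], [775.0, -433.0]] 0.02495542056725142
top [[0.772, -0.443], [0.78, -0.614], [0.537, -0.625], [0.525, -0.449]]
scene [[0.542, -0.434], [0.786, -0.421], [0.788, -0.604], [0.532, -0.621]]
```

```bash
python3 -m pendant '{"delta_pos":[[0,0,0],[0,0,0],[0,0,0],[0,0,0],[0,0,0],[0,0,0],[0,0,0],[0,0,0],[0,0,0],[0,0,0]],"twist":[-0.115,-0.115,-0.115,-0.115,-0.115,-0.115,-0.115,-0.115,-0.115,-0.115]}'
python3 -m pendant '{"delta_pos":[[0,0,0],[0,0,0],[0,0,0]],"twist":[-0.115,0,0]}'
python3 -c "
from h import *
to((.549,.211,.1),87.5)"
```

```text
clock: 3.33
position: [0.5117, 0.1367, 0.2486]
eef_rot: [0.759, 0.651, 0.001, -0.001]
ft_force: [-0.1, -0.3, 0.3]
gripper_width: 0.999
finger_force: 0.0
clock: 3.58
position: [0.5118, 0.1368, 0.2485]
eef_rot: [0.724, 0.69, 0.001, -0.001]
ft_force: [0.2, 0.0, -0.1]
gripper_width: 1.003
finger_force: 0.0
t 3.6 pos [0.5118 0.1368 0.2485] yaw 87.3 tool delta mm [ 75.5  33.7 148.7] twist -0.004 rad q6 1.88 w 1.003 ff 0.0 F [ 0.2  0.  -0.1]
```

```bash
python3 -m pendant '{"delta_pos":[[0.019,0.0085,0],[0.019,0.0085,0],[0.019,0.0085,0],[0.0185,0.0085,0],[0,0,0.036],[0,0,0.036],[0,0,0.036],[0,0,0],[0,0,0]],"twist":[-0.004,0,0,0,0,0,0,0,0]}'
python3 - <<'E'
from h import *
to((.549,.211,.022),87.5)
w=grab('wrist'); P=cloud(w).reshape(-1,3); d=np.hypot(P[:,0]-.549,P[:,1]-.211)
Q=P[(d<.05)&(P[:,2]>.064)&(P[:,2]<.085)]; print('foot',Q.mean(0),(Q.max(0)+Q.min(0))/2,np.ptp(Q,0),len(Q))
uv=lambda p:(lambda q:(q[:2]/q[2]*K(w)[0]+K(w)[1:]))((np.array(w['world_to_cam'])@[*p,1])[:3])
u,v=uv((.549,.211,.028)).astype(int);print(u,v,octa(w,u,v,.028,110,110))
E
```

```text
clock: 4.33
position: [0.547, 0.2107, 0.139]
eef_rot: [0.722, 0.692, -0.002, -0.002]
ft_force: [0.5, 0.7, 0.0]
gripper_width: 0.998
finger_force: 0.0
t 4.3 pos [0.547  0.2107 0.139 ] yaw 87.6 tool delta mm [  0.3   2.6 117. ] twist 0.002 rad q6 1.98 w 0.998 ff 0.0 F [0.5 0.7 0. ]
foot [0.54772057 0.21392389 0.07148419] [0.54730201 0.21251965 0.06904814] [0.0366813  0.03700014 0.01009412] 1736
253 194 (array([0.54846216, 0.21011789]), np.float64(43.0), np.float64(0.0707985099372383), np.float64(0.0742866026283619), array([ 218,  156,   70,   79, 4316], dtype=int32))
```

```bash
ls -t pics | head -1
```

```text
wrist_4.38.png
```

```bash
python3 -m pendant '{"delta_pos":[[0,0.001,0.03],[0,0,0.03],[0,0,0.03],[0,0,0.015],[0,0,0.01],[0,0,0],[0,0,0]],"twist":[0,0,0,0,0,0,0]}' 1
python3 -m pendant '{"delta_pos":[[0,0,0],[0,0,0],[0,0,0],[0,0,0],[0,0,0],[0,0,0],[0,0,0],[0,0,0]],"twist":[0,0,0,0,0,0,0,0]}' -1 20
python3 - <<'E'
from h import *
to((.59,-.40,.1),93)
E
```

```text
clock: 4.97
position: [0.5517, 0.2124, 0.0274]
eef_rot: [0.721, 0.693, 0.002, -0.0]
ft_force: [0.3, -0.6, 0.3]
gripper_width: 1.002
finger_force: 0.0
clock: 5.63
position: [0.5514, 0.2125, 0.0275]
eef_rot: [0.721, 0.693, 0.002, -0.0]
ft_force: [-0.3, 0.6, 6.8]
gripper_width: 0.717
finger_force: 22.0
t 5.6 pos [0.5514 0.2125 0.0275] yaw 87.7 tool delta mm [-610.2   63.3  -74.6] twist -0.092 rad q6 1.98 w 0.717 ff 22.0 F [-0.3  0.6  6.8]
```

```bash
python3 -m pendant '{"delta_pos":[[0,0,-0.01],[0,0,-0.02],[0,0,-0.03],[0,0,-0.03],[0,0,-0.03],[0,0,-0.03],[0,0,-0.02],[0,0,0]],"twist":[0,0,0,0,0,0,0,-0.09]}'
python3 -m pendant '{"delta_pos":[[-0.02,0.003,0],[-0.03,0.003,0],[-0.036,0.003,0],[-0.036,0.003,0],[-0.036,0.003,0],[-0.036,0.003,0],[-0.036,0.003,0],[-0.036,0.003,0],[-0.036,0.003,0],[-0.036,0.003,0]],"twist":[0,0,0,0,0,0,0,0,0,0]}'
python3 -m pendant '{"delta_pos":[[-0.036,0,0],[-0.036,0,0],[-0.036,0,0],[-0.036,0,0],[-0.036,0,0],[-0.03,0,0],[-0.02,0,0],[0,0,0],[0,0,0]],"twist":[0,0,0,0,0,0,0,0,0]}'
python3 - <<'E'
from h import *
to((.59,-.40,.1),93)
w=grab('wrist');s=grab('scene')
cv2.imwrite('pics/mid.png',np.hstack([cv2.resize(w['color'],(400,300)),cv2.resize(s['color'][100:340,0:320],(400,300))])[:,:,::-1])
E
```

```text
clock: 6.3
position: [0.5527, 0.2125, 0.2018]
eef_rot: [0.689, 0.725, 0.005, 0.001]
ft_force: [0.4, 0.0, 0.6]
gripper_width: 0.721
finger_force: 22.9
clock: 7.13
position: [0.5965, -0.1263, 0.1956]
eef_rot: [0.689, 0.725, 0.001, -0.001]
ft_force: [0.9, 0.7, -0.5]
gripper_width: 0.719
finger_force: 22.9
clock: 7.88
position: [0.6078, -0.3554, 0.1942]
eef_rot: [0.69, 0.724, 0.001, -0.001]
ft_force: [-0.3, 0.1, -1.1]
gripper_width: 0.718
finger_force: 22.9
t 7.9 pos [ 0.6078 -0.3554  0.1942] yaw 92.7 tool delta mm [-43.9 -19.8  94.1] twist -0.005 rad q6 0.99 w 0.718 ff 22.9 F [-0.3  0.1 -1.1]
```

View pics/mid.png

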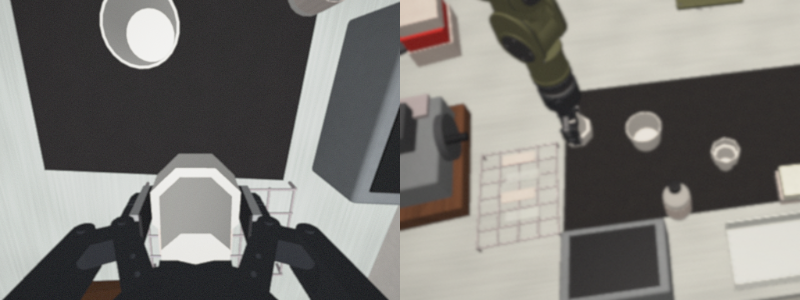

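```bash
python3 - <<'E'
from h import *
w=grab('wrist'); 
for p in((378,237),(361,239)): print(onplane(w,*p,.028))
P=cloud(w); Q=P[215:380,150:420].reshape(-1,3); Q=Q[(Q[:,2]>.02)&(Q[:,2]<.034)&(Q[:,1]<-.42)&(Q[:,1]>-.47)]
print(len(Q))
if len(Q)>3:
    Q=Q[np.argsort(-Q[:,1])]; print(Q[:15].round(4))
b=cloud(grab('top')).reshape(-1,3); s=cloud(grab('scene')).reshape(-1,3)
for n,Q in(('top',b),('scene',s)):
    Q=Q[(Q[:,2]>.018)&(Q[:,2]<.036)&(Q[:,0]>.55)&(Q[:,0]<.76)&(Q[:,1]<-.425)&(Q[:,1]>-.46)]
    print(n,len(Q),np.median(Q,0),np.percentile(Q[:,1],[5,95]), np.polyfit(Q[:,0]-.6,Q[:,1],1) if len(Q)>3 else '')
E
```

```text
[ 0.76723757 -0.41931068  0.028     ]
[ 0.74707077 -0.42309626  0.028     ]
332
[[ 0.7698 -0.4276  0.0204]
 [ 0.7689 -0.4278  0.0227]
 [ 0.7704 -0.428   0.0221]
 [ 0.7679 -0.4281  0.0222]
 [ 0.7697 -0.4284  0.0239]
 [ 0.7685 -0.4285  0.0239]
 [ 0.7676 -0.4289  0.0232]
 [ 0.7716 -0.429   0.0228]
 [ 0.7692 -0.4291  0.0253]
 [ 0.7677 -0.4292  0.0203]
 [ 0.7681 -0.4292  0.0251]
 [ 0.759  -0.4292  0.0259]
 [ 0.7708 -0.4293  0.0247]
 [ 0.7514 -0.4294  0.0263]
 [ 0.7644 -0.4294  0.0251]]
top 23 [ 0.73005017 -0.43420807  0.02414445] [-0.44981468 -0.43305546] [ 0.11099822 -0.45177885]
scene 118 [ 0.66155652 -0.4427671   0.02358321] [-0.45561078 -0.43651204] [ 0.04319473 -0.44639214]
```

```bash
python3 -m pendant '{"delta_pos":[[-0.02,-0.002,0.02],[-0.03,-0.004,0.025],[-0.007,-0.002,0.025],[0,0,0.025],[0,0,0.02],[0,0,0],[0,0,0]],"twist":[0,0,0,0,0,0,0]}'
python3 -c "
from h import *
to((.60,-.415,.058),93)"
```

```text
clock: 8.72
position: [0.6023, -0.4099, 0.078]
eef_rot: [0.689, 0.725, 0.0, -0.003]
ft_force: [-0.3, -0.6, -0.2]
gripper_width: 0.721
finger_force: 22.9
t 8.7 pos [ 0.6023 -0.4099  0.078 ] yaw 92.9 tool delta mm [-5.1 -2.5 20. ] twist -0.001 rad q6 0.92 w 0.721 ff 22.9 F [-0.3 -0.6 -0.2]
```

```bash
python3 -m pendant '{"delta_pos":[[-0.008,0,0.005],[0,0,0.007],[0,0,0.005],[0,0,0.004],[0,0,0.003],[0,0,0.003],[0,0,0]],"twist":[0,0,0,0,0,0,0]}'
python3 -m pendant '{"delta_pos":[[0,0,0.003],[0,0,0.003],[0,0,0]],"twist":[0,0,0]}'
python3 -c "
from h import *
to((.60,-.419,.05),93)"
```

```text
clock: 9.3
position: [0.6035, -0.419, 0.0529]
eef_rot: [0.689, 0.725, 0.001, -0.001]
ft_force: [-1.1, 1.4, 2.0]
gripper_width: 0.718
finger_force: 23.3
clock: 9.55
position: [0.6039, -0.4178, 0.049]
eef_rot: [0.689, 0.725, 0.002, -0.001]
ft_force: [-3.9, 7.1, 13.0]
gripper_width: 0.718
finger_force: 26.2
t 9.6 pos [ 0.6039 -0.4178  0.049 ] yaw 92.9 tool delta mm [-1.  -3.9 -1. ] twist -0.002 rad q6 0.91 w 0.718 ff 26.2 F [-3.9  7.1 13. ]
```

```bash
python3 -m pendant '{"delta_pos":[[-0.002,0,0.003],[-0.002,0,0.003],[-0.002,0,0.002],[0,0,0]],"twist":[0,0,0,0]}'
python3 - <<'E'
from h import *
to((.60,-.424,.045),93)
w=grab('wrist');s=grab('scene')
cv2.imwrite('pics/tilt1.png',np.hstack([cv2.resize(w['color'][150:,100:412],(400,300)),cv2.resize(s['color'][185:245,80:160],(400,300),interpolation=cv2.INTER_CUBIC)])[:,:,::-1])
E
```

```text
clock: 9.88
position: [0.6041, -0.4199, 0.0426]
eef_rot: [0.688, 0.725, 0.005, -0.003]
ft_force: [-5.4, 16.7, 23.9]
gripper_width: 0.716
finger_force: 31.8
t 9.9 pos [ 0.6041 -0.4199  0.0426] yaw 93.0 tool delta mm [-3.9 -4.3 -2.4] twist 0.000 rad q6 0.91 w 0.716 ff 31.8 F [-5.4 16.7 23.9]
```

View pics/tilt1.png

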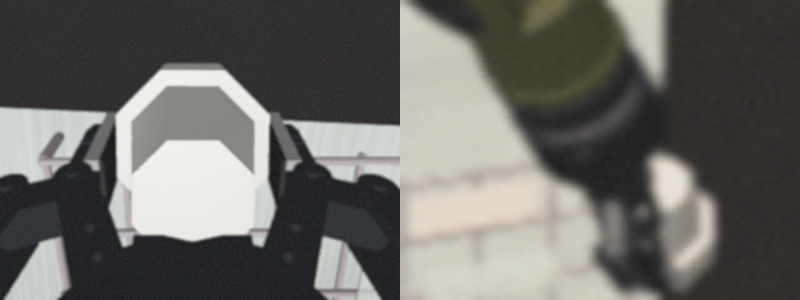

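The view shows the cup tilting in the jaws. Its foot is swinging toward the camera (foot face at about crop (195,190)) while the rack rail holds up the far rim. I'll add a tilt readout and carry on.

```bash
cat >> h.py <<'E'
def tilt():
    w=vision.get_image('wrist'); C=w['color'].astype(int); P=cloud(w); _,p,R=st()
    L=(P-p)@R   # tool coords
    m=(C.min(-1)>60)&(np.ptp(C,axis=-1)<30)&(abs(L[...,1])<.029)&(abs(L[...,0])<.09)&(L[...,2]>-.075)&(L[...,2]<.045)&(P[...,2]>.036)
    # normals from the cloud, median over patches with same normal
    gx=np.gradient(cv2.GaussianBlur(L.astype(np.float32),(0,0),2),axis=1);gy=np.gradient(cv2.GaussianBlur(L.astype(np.float32),(0,0),2),axis=0)
    n=np.cross(gx,gy);n/=np.linalg.norm(n,axis=-1)[...,None]+1e-12; n*=np.where(n[...,2]>0,-1,1)[...,None]
    k=m&(abs(n[...,1])<.15)&(cv2.erode(m.astype(np.uint8),np.ones((5,5)))>0)
    a=np.degrees(np.arctan2(n[...,0],-n[...,2]))[k]; q=L[k]
    h,e=np.histogram(a,np.arange(-95,96,5))
    for i in np.argsort(-h)[:3]:
        j=(a>=e[i])&(a<e[i+1]); print('normal tilt %.0f n=%d'%(np.median(a[j]),h[i]),'tool xyz mm',(np.median(q[j],0)*1e3).round(0),(q[j].min(0)*1e3).round(0),(q[j].max(0)*1e3).round(0))
E
python3 -m pendant '{"delta_pos":[[-0.003,0,0.002],[-0.003,0,0.001],[-0.003,0,0.001],[0,0,0]],"twist":[0,0,0,0]}'
python3 - <<'E'
from h import *
to((.60,-.424,.045),93)
tilt()
E
```

```text
clock: 10.32
position: [0.6048, -0.4259, 0.0395]
eef_rot: [0.688, 0.726, 0.007, -0.005]
ft_force: [-6.5, 23.5, 29.9]
gripper_width: 0.718
finger_force: 34.2
t 10.3 pos [ 0.6048 -0.4259  0.0395] yaw 93.1 tool delta mm [ 2.3 -4.6 -5.5] twist 0.002 rad q6 0.90 w 0.718 ff 34.2 F [-6.5 23.5 29.9]
normal tilt 13 n=1315 tool xyz mm [ 23.  -0. -51.] [ 11. -28. -55.] [37. 28. -2.]
normal tilt 17 n=1203 tool xyz mm [ 21.  -1. -52.] [ 11. -28. -55.] [37. 28. -2.]
normal tilt -86 n=822 tool xyz mm [ 36.   1. -27.] [ 10. -15. -55.] [39. 20. -0.]
```

```bash
python3 -m pendant '{"delta_pos":[[0.004,0,-0.005],[0.01,0,-0.01],[0.02,0,-0.02],[0.02,0,-0.03],[0.01,0,-0.02],[0,0,0]],"twist":[0,0,0,0,-0.1,-0.12]}'
python3 -m pendant '{"delta_pos":[[0,0,0],[0,0,0],[0,0,0],[0,0,0],[0,0,0],[0,0,0],[0,0,0],[0,0,0],[0,0,0],[0,0,0]],"twist":[-0.122,-0.122,-0.122,-0.122,-0.122,-0.122,-0.122,-0.122,-0.122,-0.122]}'
python3 -m pendant '{"delta_pos":[[0,0,0],[0,0,0],[0,0,0],[0,0,0],[0,0,0],[0,0,0],[0,0,0],[0,0,0],[0,0,0],[0,0,0]],"twist":[-0.122,-0.122,-0.122,-0.122,-0.122,-0.122,-0.122,-0.122,-0.122,-0.122]}'
python3 -m pendant '{"delta_pos":[[0,0,0],[0,0,0],[0,0,0],[0,0,0],[0,0,0],[0,0,0]],"twist":[-0.122,-0.122,-0.122,-0.122,0,0]}'
python3 - <<'E'
from h import *
to((.60,-.39,.06),93)
tilt()
s=grab('scene'); w=grab('wrist')
cv2.imwrite('pics/turn.png',np.hstack([cv2.resize(w['color'],(400,300)),cv2.resize(s['color'][170:245,70:170],(400,300),interpolation=cv2.INTER_CUBIC)])[:,:,::-1])
E
```

```text
clock: 10.87
position: [0.6038, -0.3697, 0.1252]
eef_rot: [0.603, 0.798, 0.001, 0.003]
ft_force: [0.5, -0.6, 0.5]
gripper_width: 0.721
finger_force: 30.6
clock: 11.7
position: [0.6011, -0.3706, 0.1192]
eef_rot: [0.037, 0.999, 0.001, -0.0]
ft_force: [-0.3, 1.1, -0.3]
gripper_width: 0.715
finger_force: 30.6
clock: 12.53
position: [0.6011, -0.3706, 0.1192]
eef_rot: [-0.542, 0.841, 0.001, 0.0]
ft_force: [0.5, 0.7, -1.1]
gripper_width: 0.716
finger_force: 30.6
clock: 13.03
position: [0.6011, -0.3705, 0.1192]
eef_rot: [0.726, -0.688, -0.001, -0.001]
ft_force: [0.1, -0.2, -1.7]
gripper_width: 0.721
finger_force: 30.6
t 13.0 pos [ 0.6011 -0.3705  0.1192] yaw -86.9 tool delta mm [19.5  2.1 59.2] twist 0.001 rad q6 -2.18 w 0.721 ff 30.6 F [ 0.1 -0.2 -1.7]
normal tilt 13 n=1082 tool xyz mm [ 20.  -1. -51.] [  7. -28. -55.] [33. 18. -2.]
normal tilt 17 n=1079 tool xyz mm [ 20.  -3. -51.] [  7. -27. -56.] [34. 19. -0.]
normal tilt -86 n=764 tool xyz mm [ 32.  -1. -25.] [  7. -13. -55.] [34. 18. -2.]
```

View pics/turn.png

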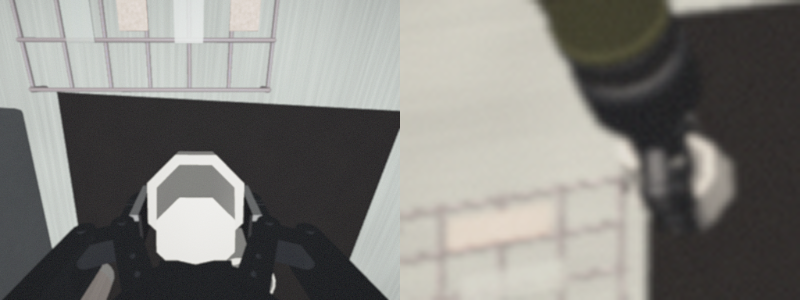

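```bash
python3 - <<'E'
from h import *
w=grab('wrist')
for u in(100,180,256,330):
    col=w['color'][100:130,u].astype(int).sum(-1); v=100+int(np.argmin(np.where(np.arange(30)<18,col,9999))); print(u,v,onplane(w,u,v,.027).round(4))
P=cloud(w);Q=P[95:125].reshape(-1,3);Q=Q[(Q[:,2]>.018)&(Q[:,2]<.04)];print(len(Q),np.median(Q,0),np.percentile(Q[:,1],[5,95]))
_,p,R=st()
L=(P-p)@R; C=w['color'].astype(int).min(-1)
m=(C>60)&(abs(L[...,1])<.035)&(abs(L[...,0])<.06)&(L[...,2]>-.06)&(L[...,2]<.06)
for u in(235,250):
    idx=np.where(m[:,u])[0][::6]; print(u,[(int(v),*(L[v,u]*1e3).round(0).astype(int).tolist(),int(C[v,u])) for v in idx])
E
```

```text
100 117 [ 0.7212 -0.4318  0.027 ]
180 116 [ 0.6588 -0.436   0.027 ]
256 117 [ 0.5995 -0.4385  0.027 ]
330 117 [ 0.5418 -0.4416  0.027 ]
2298 [ 0.64972385 -0.43976908  0.02533579] [-0.4516112  -0.43200796]
235 [(194, 29, -8, 21, 111), (200, 35, -7, -1, 229), (206, 32, -7, -2, 231), (212, 31, -7, -7, 132), (218, 31, -6, -14, 129), (224, 32, -6, -22, 130), (230, 32, -6, -28, 130), (236, 33, -5, -34, 127), (242, 32, -5, -38, 130), (248, 33, -5, -44, 128), (254, 33, -5, -48, 236), (260, 31, -5, -47, 234), (266, 29, -5, -49, 234), (272, 26, -5, -48, 234), (278, 25, -5, -49, 232), (284, 23, -5, -50, 231), (290, 21, -5, -51, 232), (296, 20, -5, -52, 230), (302, 18, -5, -53, 231), (308, 15, -5, -53, 229), (314, 13, -5, -53, 230), (320, 11, -5, -54, 230), (326, 9, -5, -54, 229), (332, 6, -5, -54, 230)]
250 [(194, 29, 0, 22, 113), (200, 34, 0, -1, 230), (206, 32, 0, -3, 230), (212, 30, 0, -6, 131), (218, 31, 0, -14, 128), (224, 32, 0, -22, 130), (230, 32, 0, -28, 132), (236, 33, 0, -34, 131), (242, 33, 0, -39, 131), (248, 34, 0, -46, 130), (254, 33, 0, -47, 232), (260, 31, 0, -49, 234), (266, 30, 0, -50, 235), (272, 27, 0, -49, 233), (278, 25, 0, -50, 234), (284, 23, 0, -50, 234), (290, 21, 0, -51, 234), (296, 18, 0, -50, 232), (302, 17, 0, -52, 231), (308, 15, 0, -52, 231), (314, 12, 0, -52, 230), (320, 11, 0, -54, 230), (326, 8, 0, -53, 230), (332, 7, 0, -55, 229), (338, 8, 0, -58, 128)]
```

```bash
python3 -m pendant '{"delta_pos":[[0.01,0,0.02],[0.01,0,0.03],[0.008,0,0.015],[0.004,0,0.006],[0.004,0,0.001],[0.002,0,0],[0,0,0]],"twist":[0,0,0,0,0,0,0]}'
python3 -m pendant '{"delta_pos":[[0.002,0,-0.003],[0.002,0,-0.004],[0.003,0,-0.003],[0.003,0,-0.003],[0,0,0]],"twist":[0,0,0,0,0]}'
python3 - <<'E'
from h import *
to((.60,-.4075,.047),93)
tilt()
E
```

```text
clock: 13.82
position: [0.6024, -0.4062, 0.047]
eef_rot: [0.727, -0.687, -0.003, -0.002]
ft_force: [-1.0, 4.8, -1.5]
gripper_width: 0.715
finger_force: 30.6
clock: 14.23
position: [0.6052, -0.4204, 0.0625]
eef_rot: [0.727, -0.687, 0.002, -0.001]
ft_force: [-0.2, -0.3, -1.0]
gripper_width: 0.719
finger_force: 30.7
t 14.2 pos [ 0.6052 -0.4204  0.0625] yaw -86.8 tool delta mm [-13.2   4.5  15.4] twist 0.003 rad q6 -2.23 w 0.719 ff 30.7 F [-0.2 -0.3 -1. ]
normal tilt 17 n=1458 tool xyz mm [ 21.  -2. -51.] [  0. -21. -56.] [34. 27. -2.]
normal tilt 13 n=997 tool xyz mm [ 21.  -2. -51.] [  7. -15. -56.] [34. 28. -5.]
normal tilt -84 n=815 tool xyz mm [ 33.   0. -26.] [  6. -12. -56.] [36. 14. -0.]
```

```bash
python3 -m pendant '{"delta_pos":[[-0.01,0,0],[-0.008,0,0.009],[0,0,0.01],[0.003,0,0],[0.002,0,0],[0.002,0,0],[0.002,0,0],[0,0,0]],"twist":[0,0,0,0,0,0,0,0]}'
python3 -m pendant '{"delta_pos":[[0.002,0,0],[0.002,0,0],[0,0,0]],"twist":[0,0,0]}'
python3 - <<'E'
from h import *
to((.60,-.4075,.047),93)
tilt()
E
```

```text
clock: 14.95
position: [0.602, -0.4046, 0.04]
eef_rot: [0.727, -0.686, -0.006, -0.004]
ft_force: [-1.4, 12.1, 0.3]
gripper_width: 0.719
finger_force: 30.9
clock: 15.2
position: [0.6019, -0.4048, 0.0401]
eef_rot: [0.728, -0.686, -0.008, -0.006]
ft_force: [-0.9, 20.4, 5.5]
gripper_width: 0.72
finger_force: 31.4
t 15.2 pos [ 0.6019 -0.4048  0.0401] yaw -86.6 tool delta mm [ 2.4  2.1 -6.9] twist 0.007 rad q6 -2.23 w 0.720 ff 31.4 F [-0.9 20.4  5.5]
normal tilt 17 n=1638 tool xyz mm [ 20.   1. -51.] [  6. -28. -55.] [33. 18.  1.]
normal tilt 13 n=1162 tool xyz mm [ 21.   0. -50.] [  7. -28. -55.] [34. 15. -1.]
normal tilt -84 n=1005 tool xyz mm [ 32.  -0. -27.] [  6. -19. -55.] [35. 21. -0.]
```

```bash
python3 -m pendant '{"delta_pos":[[0,0,0],[0,0,0],[0,0,0]],"twist":[0,0,0]}' 0.40 20
python3 -m pendant '{"delta_pos":[[0,0,0],[0,0,0]],"twist":[0,0]}' 0.42 20
python3 - <<'E'
from h import *
to((.60,-.4075,.047),93)
tilt()
E
```

```text
clock: 15.5
position: [0.6019, -0.4048, 0.0401]
eef_rot: [0.728, -0.686, -0.008, -0.005]
ft_force: [-1.6, 19.3, 4.5]
gripper_width: 0.721
finger_force: 31.4
clock: 15.67
position: [0.6019, -0.4048, 0.0401]
eef_rot: [0.728, -0.686, -0.008, -0.005]
ft_force: [-2.6, 18.9, 4.7]
gripper_width: 0.716
finger_force: 31.4
t 15.7 pos [ 0.6019 -0.4048  0.0401] yaw -86.6 tool delta mm [ 2.4  2.1 -6.9] twist 0.007 rad q6 -2.23 w 0.716 ff 31.4 F [-2.6 18.9  4.7]
normal tilt 17 n=1263 tool xyz mm [ 21.  -1. -50.] [  6. -28. -56.] [34. 28. -1.]
normal tilt 13 n=1039 tool xyz mm [ 20.  -1. -51.] [  7. -28. -55.] [33. 16. -2.]
normal tilt -84 n=921 tool xyz mm [ 33.  -1. -30.] [  6. -23. -55.] [35. 15.  0.]
```

```bash
for o in 0.43 0.44 0.45 0.46; do :; done
python3 -m pendant '{"delta_pos":[[0,0,0],[0,0,0]],"twist":[0,0]}' 0.435 20 | grep -v eef
python3 -m pendant '{"delta_pos":[[0,0,0],[0,0,0]],"twist":[0,0]}' 0.445 20| grep -v eef
python3 -m pendant '{"delta_pos":[[0,0,0],[0,0,0]],"twist":[0,0]}' 0.455 20| grep -v eef
python3 - <<'E'
from h import *
to((.60,-.4075,.047),93)
tilt()
E
```

```text
clock: 15.88
position: [0.6019, -0.4048, 0.0401]
ft_force: [-1.0, 19.3, 5.5]
gripper_width: 0.719
finger_force: 31.4
clock: 16.05
position: [0.6022, -0.4078, 0.041]
ft_force: [-3.0, 12.2, 6.5]
gripper_width: 0.723
finger_force: 11.7
clock: 16.22
position: [0.6041, -0.4141, 0.0418]
ft_force: [0.1, -0.2, 0.5]
gripper_width: 0.726
finger_force: 0.0
t 16.2 pos [ 0.6041 -0.4141  0.0418] yaw -86.8 tool delta mm [-6.8  3.7 -5.2] twist 0.004 rad q6 -2.23 w 0.726 ff 0.0 F [ 0.1 -0.2  0.5]
normal tilt 77 n=809 tool xyz mm [ -2.   0. -15.] [-15.  -9. -34.] [ 3. 13.  4.]
normal tilt 74 n=440 tool xyz mm [ -3.  -0. -18.] [-15.  -8. -33.] [ 3. 12.  3.]
normal tilt -3 n=164 tool xyz mm [-11.   4. -33.] [-17. -11. -34.] [ 1. 11. -5.]
```

```bash
python3 -m pendant '{"delta_pos":[[0,0,-0.005],[0,0,-0.02],[0,0,-0.03],[-0.012,0,-0.03],[-0.012,0,-0.02],[0,0,0],[0,0,0]],"twist":[0,0,0,0,0,0,0]}' 1 20
python3 - <<'E'
from h import *
w=grab('wrist'); P=cloud(w);_,p,R=st(); C=w['color'].astype(int)
m=(C.min(-1)>60)&(np.ptp(C,axis=-1)<30)&(np.hypot(P[...,0]-.604,P[...,1]+.39)<.06)
for lo,hi in((.06,.085),(.022,.034)):
    Q=P[m&(P[...,2]>lo)&(P[...,2]<hi)]; print(len(Q),Q.mean(0).round(4),((Q.max(0)+Q.min(0))/2).round(4),np.ptp(Q,0).round(4))
q=(np.array(w['world_to_cam'])@[.604,-.39,.028,1])[:3]; f,cx,cy=K(w); u,v=int(q[0]/q[2]*f+cx),int(q[1]/q[2]*f+cy); print(u,v)
cv2.imwrite('pics/look.png',w['color'][:,:,::-1])
for lo in(110,200): print(octa(w,u,v,.028,lo,90))
to((.604,-.39,.025),-87)
E
```

```text
clock: 16.85
position: [0.6034, -0.3906, 0.1488]
eef_rot: [0.727, -0.687, 0.002, -0.001]
ft_force: [0.2, 0.2, -0.7]
gripper_width: 0.999
finger_force: 0.0
1756 [ 0.6034 -0.3989  0.071 ] [ 0.6031 -0.397   0.0672] [0.0382 0.0372 0.0143]
1335 [ 0.6042 -0.4164  0.0277] [ 0.6063 -0.4114  0.028 ] [0.0687 0.0749 0.012 ]
249 188
(array([ 0.60569897, -0.41513453]), np.float64(3.0000000000000004), np.float64(0.14113466403444805), np.float64(0.1508100304416864), array([  159,    98,   180,   122, 12439], dtype=int32))
(array([ 0.60225907, -0.39301153]), np.float64(2.5), np.float64(0.06446500212270836), np.float64(0.06821777848273089), array([ 219,  150,   66,   69, 2329], dtype=int32))
t 16.9 pos [ 0.6025 -0.3903  0.1468] yaw -86.8 tool delta mm [-1.000e-01 -1.500e+00  1.218e+02] twist 0.004 rad q6 -2.20 w 0.999 ff 0.0 F [-0.9  1.1 -1.4]
```

View pics/look.png

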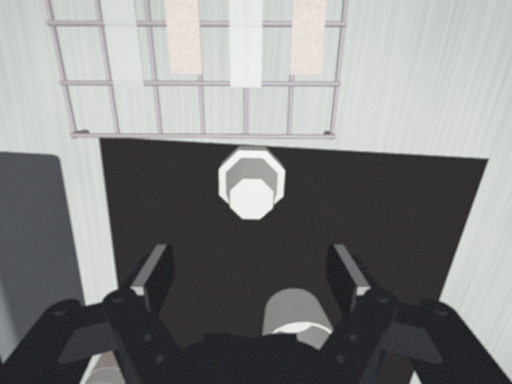

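The look shows the cup back on its mouth, upright at about (251,185), square to the rail at row 135. It turned freely once the grip was backed off to about 12 N, so I'll regrasp and pivot it with that reduced grip.

```bash
python3 -m pendant '{"delta_pos":[[0.003,0,0.03],[0.003,0,0.03],[0,0,0.03],[0,0,0.02],[0,0,0.012],[0,0,0],[0,0,0]],"twist":[0.004,0,0,0,0,0,0]}' 1| grep -v eef
python3 -m pendant '{"delta_pos":[[0,0,0],[0,0,0],[0,0,0],[0,0,0],[0,0,0],[0,0,-0.01],[0,0,-0.012],[0.008,0,0],[0,0,0]],"twist":[0,0,0,0,0,0,0,0,0]}' -1 20| grep -v eef
python3 -m pendant '{"delta_pos":[[0,0,0],[0,0,0]],"twist":[0,0]}' 0.435 20| grep -v eef
python3 - <<'E'
from h import *
to((.604,-.4075,.047),-87)
tilt()
E
```

```text
clock: 17.48
position: [0.6016, -0.3953, 0.0228]
ft_force: [-0.1, -0.2, -0.4]
gripper_width: 1.001
finger_force: 0.0
clock: 18.23
position: [0.6038, -0.4044, 0.0476]
ft_force: [1.0, 0.3, -1.5]
gripper_width: 0.719
finger_force: 22.1
clock: 18.4
position: [0.6024, -0.4035, 0.0454]
ft_force: [-0.0, -0.6, -1.6]
gripper_width: 0.72
finger_force: 22.1
t 18.4 pos [ 0.6024 -0.4035  0.0454] yaw -87.0 tool delta mm [ 4.1 -1.4 -1.6] twist -0.000 rad q6 -2.21 w 0.720 ff 22.1 F [-0.  -0.6 -1.6]
normal tilt 2 n=996 tool xyz mm [  8.   4. -46.] [ -2. -28. -48.] [29. 28. -0.]
normal tilt 79 n=848 tool xyz mm [ 21.  -0. -22.] [ 10. -26. -46.] [31. 24. -0.]
normal tilt 81 n=775 tool xyz mm [ 20.  -2. -28.] [ -3. -28. -47.] [31. 18.  1.]
```

```bash
python3 -m pendant '{"delta_pos":[[0.002,0,0],[0.002,0,0]],"twist":[0,0]}' 0.442 20| grep -v eef
python3 -m pendant '{"delta_pos":[[0.002,0,0],[0.002,0,0],[0.001,0,-0.001],[0,0,0]],"twist":[0,0,0,0]}' | grep -v eef
python3 - <<'E'
from h import *
to((.604,-.4075,.047),-87)
tilt()
E
```

```text
clock: 18.62
position: [0.6024, -0.4049, 0.0454]
ft_force: [-0.2, 9.8, 3.3]
gripper_width: 0.724
finger_force: 22.6
clock: 18.95
position: [0.6022, -0.407, 0.0465]
ft_force: [-1.8, 12.1, 4.0]
gripper_width: 0.725
finger_force: 14.8
t 18.9 pos [ 0.6022 -0.407   0.0465] yaw -86.9 tool delta mm [ 0.6 -1.7 -0.5] twist 0.002 rad q6 -2.22 w 0.725 ff 14.8 F [-1.8 12.1  4. ]
normal tilt 82 n=1488 tool xyz mm [ 21.   0. -21.] [ -2. -21. -47.] [30. 14.  3.]
normal tilt 3 n=940 tool xyz mm [  7.   3. -46.] [ -2. -28. -48.] [28. 28.  1.]
normal tilt 7 n=551 tool xyz mm [ 11.   1. -46.] [ -1. -22. -47.] [28. 28.  0.]
```

```bash
python3 -m pendant '{"delta_pos":[[0.001,0,0],[0.001,0,0]],"twist":[0,0]}' 0.446 20| grep -v eef
python3 -m pendant '{"delta_pos":[[0.001,0,-0.001],[0.001,0,-0.001],[0,0,0]],"twist":[0,0,0]}' | grep -v eef
python3 - <<'E'
from h import *
to((.604,-.4075,.047),-87)
tilt()
E
```

```text
clock: 19.17
position: [0.6026, -0.4102, 0.0468]
ft_force: [-1.2, 9.3, 6.1]
gripper_width: 0.721
finger_force: 8.2
clock: 19.42
position: [0.6028, -0.4139, 0.0489]
ft_force: [-1.5, 5.4, 3.2]
gripper_width: 0.723
finger_force: 7.9
t 19.4 pos [ 0.6028 -0.4139  0.0489] yaw -86.9 tool delta mm [-6.3 -1.5  2. ] twist 0.001 rad q6 -2.23 w 0.723 ff 7.9 F [-1.5  5.4  3.2]
normal tilt -88 n=1155 tool xyz mm [ 21.  -0. -24.] [ -0. -14. -49.] [26. 14.  5.]
normal tilt 12 n=989 tool xyz mm [ 10.  -0. -45.] [  0. -24. -48.] [23. 28.  3.]
normal tilt 17 n=645 tool xyz mm [ 12.  -3. -45.] [ -1. -25. -48.] [24. 27.  4.]
```

```bash
python3 -m pendant '{"delta_pos":[[0.002,0,-0.0015],[0.002,0,-0.002],[0,0,0]],"twist":[0,0,0]}' | grep -v eef
python3 - <<'E'
from h import *
to((.604,-.4075,.047),-87)
tilt()
E
python3 -m pendant '{"delta_pos":[[0.002,0,-0.002],[0.002,0,-0.002],[0,0,0]],"twist":[0,0,0]}' | grep -v eef
python3 - <<'E'
from h import *
to((.604,-.4075,.047),-87)
tilt()
E
```

```text
clock: 19.72
position: [0.6032, -0.4198, 0.0526]
ft_force: [-2.8, 4.4, 3.0]
gripper_width: 0.722
finger_force: 7.8
t 19.7 pos [ 0.6032 -0.4198  0.0526] yaw -87.0 tool delta mm [-12.2  -1.4   5.6] twist 0.000 rad q6 -2.23 w 0.722 ff 7.8 F [-2.8  4.4  3. ]
normal tilt 22 n=874 tool xyz mm [ 12.  -1. -45.] [  1. -27. -49.] [26. 22.  4.]
normal tilt -78 n=692 tool xyz mm [ 23.   0. -21.] [  2. -16. -49.] [27. 24.  9.]
normal tilt 18 n=689 tool xyz mm [ 12.  -3. -44.] [  1. -28. -50.] [26. 15.  1.]
clock: 20.02
position: [0.6043, -0.4254, 0.0568]
ft_force: [-0.6, 1.1, 0.5]
gripper_width: 0.722
finger_force: 7.4
t 20.0 pos [ 0.6043 -0.4254  0.0568] yaw -87.0 tool delta mm [-17.9  -0.7   9.8] twist -0.000 rad q6 -2.24 w 0.722 ff 7.4 F [-0.6  1.1  0.5]
normal tilt 32 n=1062 tool xyz mm [ 18.   0. -42.] [  6. -14. -50.] [31. 15.  9.]
normal tilt 28 n=966 tool xyz mm [ 17.   1. -42.] [-10. -28. -49.] [31. 15. 10.]
normal tilt 37 n=574 tool xyz mm [ 18.   1. -41.] [  4. -27. -50.] [31. 15. 10.]
```

```bash
python3 -m pendant '{"delta_pos":[[0.0015,0,0.0015],[0.002,0,-0.0005],[0.002,0,-0.001],[0,0,0]],"twist":[0,0,0,0]}' | grep -v eef
python3 - <<'E'
from h import *
to((.604,-.4075,.047),-87)
tilt()
E
```

```text
clock: 20.4
position: [0.6048, -0.4306, 0.0571]
ft_force: [-0.1, 2.9, 2.7]
gripper_width: 0.726
finger_force: 7.8
t 20.4 pos [ 0.6048 -0.4306  0.0571] yaw -87.0 tool delta mm [-23.1  -0.4  10.1] twist -0.000 rad q6 -2.24 w 0.726 ff 7.8 F [-0.1  2.9  2.7]
normal tilt 38 n=1097 tool xyz mm [ 20.   0. -40.] [-26. -28. -49.] [ 34.  15. -11.]
normal tilt 42 n=879 tool xyz mm [ 21.   1. -40.] [-27. -15. -49.] [ 34.  15. -21.]
normal tilt 33 n=482 tool xyz mm [ 20.   0. -41.] [-27. -27. -50.] [ 33.  15. -13.]
```

```bash
python3 -m pendant '{"delta_pos":[[0.002,0,0],[0.002,0,0],[0.002,0,0],[0,0,0]],"twist":[0,0,0,0]}' | grep -v eef
python3 - <<'E'
from h import *
to((.604,-.4075,.047),-87)
tilt()
E
python3 -m pendant '{"delta_pos":[[0.002,0,0],[0.002,0,0],[0.002,0,0],[0,0,0]],"twist":[0,0,0,0]}' | grep -v eef
python3 - <<'E'
from h import *
to((.604,-.4075,.047),-87)
tilt()
E
```

```text
clock: 20.78
position: [0.6051, -0.4367, 0.0571]
ft_force: [0.2, 2.1, 4.9]
gripper_width: 0.719
finger_force: 8.3
t 20.8 pos [ 0.6051 -0.4367  0.0571] yaw -87.0 tool delta mm [-29.2  -0.4  10.1] twist -0.000 rad q6 -2.25 w 0.719 ff 8.3 F [0.2 2.1 4.9]
normal tilt 48 n=1223 tool xyz mm [ 27.  -0. -35.] [-23. -23. -47.] [ 36.  23. -17.]
normal tilt 52 n=972 tool xyz mm [ 26.  -1. -36.] [-24. -17. -47.] [ 37.  23. -18.]
normal tilt -31 n=591 tool xyz mm [ -0.  -0. -38.] [-18. -13. -47.] [ 25.  15. -27.]
clock: 21.17
position: [0.6053, -0.4427, 0.0566]
ft_force: [1.8, 1.3, 2.9]
gripper_width: 0.721
finger_force: 8.8
t 21.2 pos [ 0.6053 -0.4427  0.0566] yaw -87.0 tool delta mm [-35.2  -0.5   9.7] twist -0.000 rad q6 -2.25 w 0.721 ff 8.8 F [1.8 1.3 2.9]
normal tilt 57 n=1601 tool xyz mm [ 30.   2. -31.] [-20. -27. -44.] [ 38.  28. -15.]
normal tilt -22 n=1304 tool xyz mm [  3.   1. -37.] [-19. -15. -45.] [ 32.  16. -25.]
normal tilt 62 n=728 tool xyz mm [ 29.   3. -32.] [-20. -27. -44.] [ 38.  23. -16.]
```

```bash
python3 -m pendant '{"delta_pos":[[0.002,0,0.0005],[0.002,0,0.0005],[0.002,0,0.0005],[0.002,0,0.0005],[0,0,0]],"twist":[0,0,0,0,0]}' | grep -v eef
python3 - <<'E'
from h import *
to((.604,-.4075,.047),-87)
tilt()
E
python3 -m pendant '{"delta_pos":[[0.002,0,0.001],[0.002,0,0.001],[0.002,0,0.001],[0,0,0]],"twist":[0,0,0,0]}' | grep -v eef
python3 - <<'E'
from h import *
to((.604,-.4075,.047),-87)
tilt()
E
```

```text
clock: 21.63
position: [0.6056, -0.4505, 0.0545]
ft_force: [1.5, 0.9, 5.2]
gripper_width: 0.722
finger_force: 9.7
t 21.6 pos [ 0.6056 -0.4505  0.0545] yaw -87.0 tool delta mm [-43.1  -0.7   7.6] twist -0.000 rad q6 -2.26 w 0.722 ff 9.7 F [1.5 0.9 5.2]
normal tilt 68 n=1314 tool xyz mm [ 34.  -2. -24.] [-17. -28. -39.] [ 39.  28. -11.]
normal tilt 71 n=1009 tool xyz mm [ 35.  -0. -23.] [-16. -28. -39.] [ 40.  28. -10.]
normal tilt -9 n=785 tool xyz mm [  5.  -1. -34.] [-14. -19. -40.] [ 31.  22. -23.]
clock: 22.02
position: [0.6058, -0.4567, 0.0516]
ft_force: [0.9, -1.1, 4.4]
gripper_width: 0.725
finger_force: 10.2
t 22.0 pos [ 0.6058 -0.4567  0.0516] yaw -87.0 tool delta mm [-49.2  -0.8   4.6] twist -0.000 rad q6 -2.27 w 0.725 ff 10.2 F [ 0.9 -1.1  4.4]
normal tilt 79 n=815 tool xyz mm [ 35.   3. -23.] [-13. -28. -36.] [39. 27. -5.]
normal tilt 2 n=705 tool xyz mm [ 12.   2. -33.] [-28. -26. -35.] [ 33.  27. -22.]
normal tilt -2 n=666 tool xyz mm [ 14.   3. -33.] [-10. -11. -35.] [ 33.  26. -24.]
```

```bash
python3 -m pendant '{"delta_pos":[[0,0,0],[0,0,0],[0,0,-0.005],[0,0,-0.01],[0,0,-0.01],[-0.01,0,-0.005],[0,0,0]],"twist":[0,0,0,0,0,0,0]}' -1 20 | grep -v eef
python3 - <<'E'
from h import *
to((.604,-.345,.040),-87)
tilt()
E
```

```text
clock: 22.65
position: [0.6058, -0.4446, 0.0835]
ft_force: [0.3, 0.1, -1.2]
gripper_width: 0.725
finger_force: 22.2
t 22.6 pos [ 0.6058 -0.4446  0.0835] yaw -86.9 tool delta mm [-99.4  -3.5  43.8] twist 0.001 rad q6 -2.26 w 0.725 ff 22.2 F [ 0.3  0.1 -1.2]
normal tilt 79 n=952 tool xyz mm [ 35.   0. -24.] [-13. -28. -37.] [38. 28. -7.]
normal tilt -2 n=884 tool xyz mm [ 14.  -0. -34.] [-29. -12. -36.] [ 32.  27. -22.]
normal tilt 2 n=883 tool xyz mm [ 14.  -0. -34.] [-26.  -9. -36.] [ 32.  27. -23.]
```

```bash
python3 -m pendant '{"delta_pos":[[-0.02,0,0],[-0.03,0,0],[-0.03,0,0.005],[-0.015,0,0.015],[0,0,0.015],[0,0,0.008],[0,0,0.005],[0,0,0],[0,0,0]],"twist":[0,0,0,0,0,0,0,0,0]}' | grep -v eef
python3 -m pendant '{"delta_pos":[[0,0,0.003],[0,0,0.003],[0,0,0.003],[0,0,0]],"twist":[0,0,0,0]}' | grep -v eef
python3 - <<'E'
from h import *
to((.604,-.345,.040),-87)
tilt()
E
```

```text
clock: 23.45
position: [0.6001, -0.3516, 0.0336]
ft_force: [-0.2, 0.1, -0.4]
gripper_width: 0.723
finger_force: 22.2
clock: 23.78
position: [0.6009, -0.3525, 0.0262]
ft_force: [-1.3, -1.4, 4.2]
gripper_width: 0.725
finger_force: 23.1
t 23.8 pos [ 0.6009 -0.3525  0.0262] yaw -87.0 tool delta mm [ -7.4  -3.6 -13.8] twist -0.001 rad q6 -2.15 w 0.725 ff 23.1 F [-1.3 -1.4  4.2]
normal tilt 2 n=1475 tool xyz mm [ 11.   1. -33.] [-25. -16. -35.] [ 34.  27. -23.]
normal tilt 81 n=826 tool xyz mm [ 36.  -0. -22.] [-12. -27. -38.] [ 38.  28. -11.]
normal tilt -2 n=770 tool xyz mm [ 13.  -0. -33.] [-27. -22. -35.] [ 34.  27. -22.]
```

```bash
python3 -m pendant '{"delta_pos":[[0,0,0],[0,0,0],[0,0,0]],"twist":[0,0,0]}' 0.445 | grep -v eef
python3 -m pendant '{"delta_pos":[[0,0,0],[0,0,0],[0,0,0],[0,0,0]],"twist":[0,0,0,0]}' 0.48| grep -v eef
python3 -m pendant '{"delta_pos":[[0,0,0],[0,0,0],[0,0,-0.02],[0,0,-0.03],[-0.015,0,-0.04],[-0.03,0,-0.03],[0,0,0],[0,0,0]],"twist":[0,0,0,0,0,0,0,0]}' 1| grep -v eef
cat >> h.py <<'E'
def side():
    """profile of the white cup in tool coordinates, in the plane y~0, plus yaw of the body"""
    w=vision.get_image('wrist'); P=cloud(w);_,p,R=st(); C=w['color'].astype(int)
    m=(C.min(-1)>55)&(np.ptp(C,axis=-1)<35)&(P[...,2]>.012)&(P[...,2]<.12)&(abs(P[...,0]-p[0])<.06)&(abs(P[...,1]-p[1])<.10)
    m=cv2.erode(m.astype(np.uint8),np.ones((3,3)))>0
    n,l,s,c=cv2.connectedComponentsWithStats(m.astype(np.uint8)); 
    for k in np.argsort(-s[1:,4])[:2]+1:
        Q=P[l==k]; print('blob',s[k],Q.min(0).round(4),Q.max(0).round(4))
        u=int(c[k][0])
        for v in range(s[k][1],s[k][1]+s[k][3],7):
            j=l[v]==k
            if j.sum()>2: print(v,'x %.3f..%.3f'%(P[v][j][:,0].min(),P[v][j][:,0].max()),'mid y,z',P[v][j][:,1:][len(P[v][j])//2].round(3),int(C[v][j].min(-1)[j.sum()//2]))
E
python3 - <<'E'
from h import *
to((.604,-.345,.040),-87)
grab('wrist'); side()
E
```

```text
clock: 24.08
position: [0.6009, -0.3525, 0.0262]
ft_force: [-0.8, -2.9, 5.3]
gripper_width: 0.719
finger_force: 23.1
clock: 24.42
position: [0.5999, -0.3505, 0.0242]
ft_force: [0.3, 0.9, 0.4]
gripper_width: 0.735
finger_force: 0.0
clock: 25.08
position: [0.5994, -0.3066, 0.146]
ft_force: [0.4, -0.5, -0.2]
gripper_width: 1.002
finger_force: 0.0
t 25.1 pos [ 0.5994 -0.3066  0.146 ] yaw -86.9 tool delta mm [ 38.6  -2.1 106.1] twist 0.002 rad q6 -2.10 w 1.002 ff 0.0 F [ 0.4 -0.5 -0.2]
blob [ 214   75   73   87 4723] [ 0.57   -0.4061  0.0125] [ 0.6305 -0.3301  0.0691]
75 x 0.600..0.619 mid y,z [-0.406  0.035] 227
82 x 0.586..0.620 mid y,z [-0.401  0.037] 234
89 x 0.585..0.621 mid y,z [-0.395  0.042] 235
96 x 0.584..0.621 mid y,z [-0.39   0.043] 234
103 x 0.582..0.622 mid y,z [-0.385  0.046] 234
110 x 0.581..0.623 mid y,z [-0.38   0.049] 232
117 x 0.580..0.624 mid y,z [-0.375  0.052] 232
124 x 0.579..0.623 mid y,z [-0.37   0.061] 236
131 x 0.571..0.630 mid y,z [-0.365  0.061] 238
138 x 0.571..0.630 mid y,z [-0.36   0.064] 238
145 x 0.571..0.630 mid y,z [-0.355  0.065] 238
152 x 0.570..0.629 mid y,z [-0.35   0.066] 237
159 x 0.571..0.628 mid y,z [-0.332  0.012] 237
blob [ 262  233   53   68 1015] [ 0.5387 -0.2639  0.0154] [ 0.5824 -0.2082  0.0634]
233 x 0.539..0.549 mid y,z [-0.257  0.017] 147
240 x 0.539..0.566 mid y,z [-0.257  0.033] 145
247 x 0.539..0.572 mid y,z [-0.259  0.048] 148
254 x 0.554..0.575 mid y,z [-0.254  0.053] 152
261 x 0.569..0.578 mid y,z [-0.247  0.056] 145
268 x 0.575..0.579 mid y,z [-0.242  0.059] 147
275 x 0.578..0.581 mid y,z [-0.237  0.063] 237
282 x 0.576..0.581 mid y,z [-0.214  0.043] 226
289 x 0.578..0.582 mid y,z [-0.215  0.054] 219
296 x 0.579..0.581 mid y,z [-0.213  0.062] 236
```

```bash
python3 -m pendant '{"delta_pos":[[-0.008,-0.001,0.02],[-0.008,0,0.03],[-0.008,0,0.03],[0,0,0.016],[0,0,0.008],[0,0,0],[0,0,0]],"twist":[0,0,0,0,0,0,0]}' 1| grep -v eef
python3 - <<'E'
from h import *
to((.6005,-.331,.042),-87)
E
```

```text
clock: 25.77
position: [0.597, -0.2833, 0.0383]
ft_force: [0.9, -0.2, 0.1]
gripper_width: 0.997
finger_force: 0.0
t 25.8 pos [ 0.597  -0.2833  0.0383] yaw -87.0 tool delta mm [47.8 -1.  -3.8] twist -0.001 rad q6 -2.07 w 0.997 ff 0.0 F [ 0.9 -0.2  0.1]
```

```bash
python3 -m pendant '{"delta_pos":[[0.016,-0.001,-0.004],[0.016,0,0],[0.012,0,0],[0.004,0,0],[0,0,0],[0,0,0]],"twist":[0,0,0,0,0,0]}' 1| grep -v eef
python3 -m pendant '{"delta_pos":[[0,0,0],[0,0,0],[0,0,0],[0,0,0],[0,0,0],[0,0,0],[0,0,0],[0,0,0]],"twist":[0,0,0,0,0,0,0,0]}' -1 20| grep -v eef
python3 -m pendant '{"delta_pos":[[0,0,-0.003],[0,0,-0.005],[0,0,-0.005],[0,0,-0.003],[0,0,0],[0,0,0]],"twist":[0,0,0,0,0,0]}' | grep -v eef
python3 - <<'E'
from h import *
to((.6005,-.331,.042),-87)
tilt(); side()
E
```

```text
clock: 26.27
position: [0.6008, -0.3311, 0.0433]
ft_force: [-0.3, -0.4, -0.3]
gripper_width: 1.001
finger_force: 0.0
clock: 26.93
position: [0.6011, -0.3304, 0.0434]
ft_force: [-2.0, 1.9, 4.7]
gripper_width: 0.696
finger_force: 21.5
clock: 27.43
position: [0.6014, -0.331, 0.0595]
ft_force: [-0.2, -0.5, -1.2]
gripper_width: 0.691
finger_force: 21.7
t 27.4 pos [ 0.6014 -0.331   0.0595] yaw -87.0 tool delta mm [-0.1  0.9 17.5] twist -0.000 rad q6 -2.13 w 0.691 ff 21.7 F [-0.2 -0.5 -1.2]
normal tilt 28 n=968 tool xyz mm [ 35.   0. -15.] [ 24. -23. -21.] [74. 12. 21.]
normal tilt 38 n=816 tool xyz mm [58.  2.  8.] [ 27. -19. -20.] [75. 11. 22.]
normal tilt 32 n=688 tool xyz mm [ 38.   0. -14.] [ 25. -12. -21.] [76. 16. 22.]
blob [  168   105   164   196 12564] [ 0.5629 -0.4097  0.0259] [ 0.6374 -0.327   0.0903]
105 x 0.599..0.611 mid y,z [-0.409  0.034] 221
112 x 0.590..0.619 mid y,z [-0.406  0.036] 225
119 x 0.587..0.620 mid y,z [-0.403  0.038] 228
126 x 0.586..0.621 mid y,z [-0.399  0.042] 228
133 x 0.586..0.622 mid y,z [-0.396  0.045] 229
140 x 0.585..0.623 mid y,z [-0.393  0.047] 228

[... 544 characters left out ...]
0.361  0.077] 233
231 x 0.573..0.633 mid y,z [-0.358  0.079] 234
238 x 0.566..0.637 mid y,z [-0.355  0.08 ] 234
245 x 0.567..0.637 mid y,z [-0.338  0.06 ] 109
252 x 0.566..0.637 mid y,z [-0.341  0.067] 102
259 x 0.566..0.637 mid y,z [-0.341  0.073] 106
266 x 0.565..0.637 mid y,z [-0.339  0.079] 118
273 x 0.566..0.637 mid y,z [-0.338  0.084] 91
280 x 0.568..0.634 mid y,z [-0.339  0.085] 79
blob [105 309  44  33 590] [ 0.6416 -0.3334  0.0991] [ 0.6571 -0.3195  0.1053]
309 x 0.643..0.644 mid y,z [-0.332  0.1  ] 60
316 x 0.642..0.652 mid y,z [-0.33   0.101] 60
323 x 0.644..0.654 mid y,z [-0.328  0.102] 58
330 x 0.642..0.656 mid y,z [-0.325  0.103] 61
337 x 0.651..0.657 mid y,z [-0.323  0.104] 60
```

```bash
python3 -m pendant '{"delta_pos":[[0,0,-0.005],[0,0,-0.005],[0,0,-0.005],[0,0,-0.003],[0,0,0],[0,0,0]],"twist":[0,0,0,0,0,0]}' | grep -v eef
python3 - <<'E'
from h import *
to((.6005,-.331,.042),-87)
tilt(); grab('wrist')
side()
E
```

```text
clock: 28.03
position: [0.6014, -0.3309, 0.0777]
ft_force: [0.0, -0.5, -0.8]
gripper_width: 0.691
finger_force: 22.3
t 28.0 pos [ 0.6014 -0.3309  0.0777] yaw -87.0 tool delta mm [ 0.1  0.9 35.7] twist 0.000 rad q6 -2.13 w 0.691 ff 22.3 F [ 0.  -0.5 -0.8]
normal tilt 38 n=966 tool xyz mm [59.  1.  8.] [ 26. -12. -19.] [76. 19. 23.]
normal tilt 28 n=596 tool xyz mm [ 36.  -3. -15.] [ 26. -12. -21.] [76. 12. 23.]
normal tilt 32 n=533 tool xyz mm [ 40.  -2. -13.] [ 26. -13. -20.] [76. 13. 22.]
blob [  169   105   163   196 12457] [ 0.5625 -0.4095  0.0429] [ 0.6371 -0.3244  0.1075]
105 x 0.601..0.610 mid y,z [-0.409  0.051] 218
112 x 0.590..0.618 mid y,z [-0.406  0.055] 227
119 x 0.587..0.620 mid y,z [-0.402  0.056] 227
126 x 0.586..0.621 mid y,z [-0.399  0.059] 228
133 x 0.586..0.622 mid y,z [-0.396  0.063] 229
140 x 0.584..0.622 mid y,z [-0.393  0.066] 229
147 x 0.584..0.623 mid y,z [-0.389  0.066] 228
154 x 0.583..0.623 mid y,z [-0.387  0.07 ] 224
161 x 0.582..0.624 mid y,z [-0.384  0.073] 227
168 x 0.581..0.625 mid y,z [-0.381  0.075] 226
175 x 0.580..0.626 mid y,z [-0.378  0.077] 226
[... 460 characters left out ...]
0.078] 99
252 x 0.566..0.636 mid y,z [-0.341  0.085] 105
259 x 0.565..0.637 mid y,z [-0.342  0.092] 103
266 x 0.565..0.637 mid y,z [-0.338  0.097] 104
273 x 0.566..0.637 mid y,z [-0.338  0.101] 99
280 x 0.568..0.634 mid y,z [-0.338  0.103] 64
287 x 0.571..0.631 mid y,z [-0.331  0.103] 73
294 x 0.570..0.631 mid y,z [-0.331  0.103] 72
blob [ 273  294   39   46 1096] [ 0.5479 -0.3211  0.0131] [ 0.5767 -0.2344  0.0997]
301 x 0.549..0.571 mid y,z [-0.255  0.021] 145
308 x 0.549..0.571 mid y,z [-0.254  0.028] 147
315 x 0.552..0.574 mid y,z [-0.253  0.035] 146
322 x 0.554..0.576 mid y,z [-0.251  0.04 ] 142
329 x 0.557..0.577 mid y,z [-0.253  0.049] 145
336 x 0.560..0.563 mid y,z [-0.258  0.059] 147
```

```bash
python3 -m pendant '{"delta_pos":[[0,0,0],[0,0,0]],"twist":[0,0]}' 0.375 20| grep fing
python3 -m pendant '{"delta_pos":[[0,0,0],[0,0,0]],"twist":[0,0]}' 0.384 20| grep fing
python3 -m pendant '{"delta_pos":[[0,0,0],[0,0,0]],"twist":[0,0]}' 0.388 20| grep fing
python3 - <<'E'
from h import *
tilt(); to((.6005,-.331,.042),-87)
E
```

```text
finger_force: 22.1
finger_force: 22.1
finger_force: 18.5
normal tilt 28 n=692 tool xyz mm [ 33.  -2. -16.] [ 26. -12. -21.] [76. 16. 24.]
normal tilt 38 n=613 tool xyz mm [59.  2.  9.] [ 26. -13. -21.] [76. 14. 24.]
normal tilt 32 n=567 tool xyz mm [ 36.  -1. -15.] [ 26. -12. -21.] [76. 12. 24.]
t 28.7 pos [ 0.601  -0.3308  0.0772] yaw -87.0 tool delta mm [ 0.3  0.5 35.2] twist 0.000 rad q6 -2.13 w 0.694 ff 18.6 F [ 0.7  0.9 -0.7]
```

```bash
python3 -m pendant '{"delta_pos":[[0,0,0],[0,0,0]],"twist":[0,0]}' 0.392 20| grep fing
python3 -m pendant '{"delta_pos":[[0,0,0],[0,0,0]],"twist":[0,0]}' 0.394 20| grep fing
python3 -c "
from h import *
tilt()"
python3 -m pendant '{"delta_pos":[[0,0,0],[0,0,0]],"twist":[0,0]}' 0.396 20| grep fing
python3 - <<'E'
from h import *
tilt(); to((.6005,-.331,.042),-87)
E
```

```text
finger_force: 17.3
finger_force: 16.7
normal tilt 38 n=579 tool xyz mm [55.  3.  5.] [ 26. -11. -21.] [76. 27. 24.]
normal tilt 32 n=570 tool xyz mm [ 34.  -1. -16.] [ 26. -17. -21.] [72. 13. 21.]
normal tilt 28 n=565 tool xyz mm [ 34.  -0. -16.] [ 25. -12. -21.] [69. 13. 17.]
finger_force: 16.1
normal tilt 28 n=737 tool xyz mm [ 35.  -0. -15.] [ 25. -12. -21.] [69. 12. 17.]
normal tilt 38 n=633 tool xyz mm [60. -1. 10.] [ 27. -11. -19.] [76. 12. 24.]
normal tilt 32 n=574 tool xyz mm [ 37.   0. -14.] [ 26. -14. -21.] [69. 19. 17.]
t 29.3 pos [ 0.6011 -0.3308  0.0772] yaw -87.0 tool delta mm [ 0.2  0.5 35.2] twist 0.000 rad q6 -2.13 w 0.699 ff 16.1 F [ 0.1 -0.2 -0.5]
```

```bash
python3 -m pendant '{"delta_pos":[[0,0,0],[0,0,0]],"twist":[0,0]}' 0.41 20| grep fing
python3 -m pendant '{"delta_pos":[[0,0,0],[0,0,0]],"twist":[0,0]}' 0.42 20| grep fing
python3 -c "
from h import *
tilt()"
python3 -m pendant '{"delta_pos":[[0,0,0],[0,0,0]],"twist":[0,0]}' 0.425 20| grep fing
python3 - <<'E'
from h import *
tilt(); to((.6005,-.331,.042),-87)
E
```

```text
finger_force: 10.5
finger_force: 6.1
normal tilt 58 n=1014 tool xyz mm [38. -2.  9.] [-13. -11.  -7.] [53. 19. 40.]
normal tilt 61 n=578 tool xyz mm [40. -1.  6.] [-13. -20.  -7.] [54. 24. 40.]
normal tilt 69 n=133 tool xyz mm [52. -1. 35.] [ -5. -21.  -7.] [53. 22. 39.]
finger_force: 5.1
normal tilt 58 n=715 tool xyz mm [41. -2.  2.] [-13. -16.  -8.] [51. 13. 40.]
normal tilt 61 n=513 tool xyz mm [40.  0.  2.] [-13. -16.  -7.] [51. 21. 40.]
normal tilt 68 n=97 tool xyz mm [49.  5. 33.] [-11. -23.  -3.] [53. 27. 40.]
t 29.9 pos [ 0.6012 -0.3308  0.0775] yaw -87.0 tool delta mm [ 0.2  0.7 35.5] twist 0.000 rad q6 -2.13 w 0.712 ff 5.1 F [-0.3  0.7  1.5]
```

```bash
python3 -m pendant '{"delta_pos":[[0,0,-0.002],[0,0,-0.002],[0,0,-0.001],[0,0,0]],"twist":[0,0,0,0]}' | grep -E "fing|ft"
python3 -c "
from h import *
tilt()"
python3 -m pendant '{"delta_pos":[[0.002,0,-0.002],[0.002,0,-0.002],[0,0,0]],"twist":[0,0,0]}' 0.427| grep -E "fing|ft"
python3 - <<'E'
from h import *
tilt(); to((.6005,-.331,.042),-87)
E
```

```text
ft_force: [-0.2, 0.1, -0.3]
finger_force: 0.0
normal tilt 77 n=769 tool xyz mm [49.  2. 20.] [ -9. -12.   4.] [54. 17. 42.]
normal tilt 74 n=192 tool xyz mm [-4.  0. 20.] [ -9. -22.   2.] [54. 27. 42.]
normal tilt 67 n=94 tool xyz mm [ 4.  2. 32.] [ -9. -22.   2.] [54. 27. 43.]
ft_force: [-0.5, -0.1, 0.0]
finger_force: 0.0
normal tilt 82 n=522 tool xyz mm [-5.  6. 25.] [ -7. -25.  11.] [55. 18. 38.]
normal tilt 78 n=87 tool xyz mm [-4.  6. 35.] [-7. -8.  9.] [54. 20. 40.]
normal tilt 3 n=84 tool xyz mm [ 0.  4. 41.] [ -2. -22.  31.] [15. 27. 42.]
t 30.6 pos [ 0.6016 -0.3353  0.0866] yaw -87.0 tool delta mm [-4.3  0.9 44.6] twist -0.000 rad q6 -2.13 w 0.714 ff 0.0 F [ 1.2 -0.3 -0.5]
```

```bash
python3 -m pendant '{"delta_pos":[[0,0,0],[0,0,0],[0,0,-0.01],[0,0,-0.03],[0,0,-0.03],[0,0,-0.01],[0,0,0],[0,0,0]],"twist":[0,0,0,0,0,0,0,0]}' 1| grep -v eef
python3 - <<'E'
from h import *
w=grab('wrist'); P=cloud(w);_,p,R=st(); C=w['color'].astype(int)
m=(C.min(-1)>60)&(np.ptp(C,axis=-1)<30)&(np.hypot(P[...,0]-.602,P[...,1]+.36)<.06)&(P[...,2]>.066)&(P[...,2]<.085)
Q=P[m]; print(len(Q),Q.mean(0).round(4),((Q.max(0)+Q.min(0))/2).round(4),np.ptp(Q,0).round(4))
A=np.c_[Q[:,:2],np.ones(len(Q))]; print('rim plane',np.linalg.lstsq(A,Q[:,2],rcond=None)[0])
q=(np.array(w['world_to_cam'])@[*Q.mean(0)[:2],.072,1])[:3]; f,cx,cy=K(w); u,v=int(q[0]/q[2]*f+cx),int(q[1]/q[2]*f+cy); print(u,v)
for lo in(170,200): print(octa(w,u,v,.072,lo,65))
to((*Q.mean(0)[:2],.06),-87)
cv2.imwrite('pics/up.png',w['color'][:,:,::-1])
E
```

```text
clock: 31.28
position: [0.6017, -0.3352, 0.167]
ft_force: [-0.3, 0.3, 0.1]
gripper_width: 1.001
finger_force: 0.0
966 [ 0.5993 -0.365   0.0716] [ 0.5993 -0.3663  0.0704] [0.0624 0.0627 0.0088]
rim plane [ 0.00749201 -0.0202808   0.05966146]
254 163
(array([ 0.59896133, -0.36632932]), np.float64(44.0), np.float64(0.06321547164592513), np.float64(0.06735198328416331), array([ 217,  123,   77,   76, 3883], dtype=int32))
(array([ 0.59903659, -0.36630437]), np.float64(44.0), np.float64(0.06253376383516103), np.float64(0.06658872167858029), array([ 218,  123,   76,   76, 2902], dtype=int32))
t 31.3 pos [ 0.6009 -0.3347  0.1654] yaw -87.0 tool delta mm [ 30.5   3.  105.4] twist 0.000 rad q6 -2.13 w 1.001 ff 0.0 F [-0.6  0.5  0. ]
```

View pics/up.png

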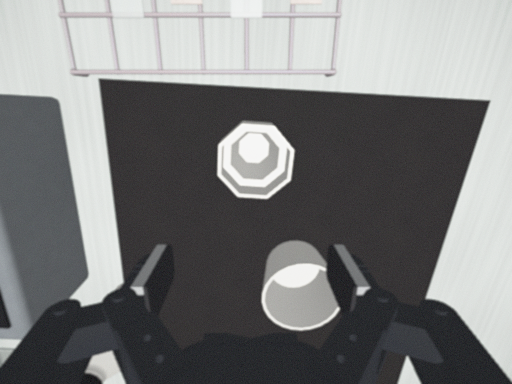

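The view shows the cup standing mouth-up at (256,160), with the pot behind it at (300,290). I'll grip the upper collar square and carry it over to the stack cup.

```bash
python3 -m pendant '{"delta_pos":[[0.011,0.0035,0],[0.011,0,0],[0.0095,0,0.01],[0,0,0.03],[0,0,0.03],[0,0,0.02],[0,0,0.01],[0,0,0],[0,0,0]],"twist":[0,0,0,0.035,0.035,0,0,0,0]}' 1| grep -v eef
python3 -m pendant '{"delta_pos":[[0,0,0],[0,0,0],[0,0,0],[0,0,0],[0,0,0],[0,0,0],[0,0,0],[0,0,0]],"twist":[0,0,0,0,0,0,0,0]}' -1 25| grep -v eef
python3 -m pendant '{"delta_pos":[[0,0,-0.005],[0,0,-0.01],[0,0,-0.02],[0,0,-0.03],[0,0,-0.03],[0,0,-0.02],[0,0,-0.01],[0,0,0],[0,0,0]],"twist":[0,0,0,0,0,0,0,0,0]}' | grep -v eef
python3 - <<'E'
from h import *
to((.6424,-.0342,.19),-91)
w=grab('wrist'); P=cloud(w);_,p,R=st(); C=w['color'].astype(int); L=(P-p)@R
m=(C.min(-1)>60)&(np.ptp(C,axis=-1)<30)&(np.hypot(L[...,0],L[...,1])<.036)&(L[...,2]>-.025)&(L[...,2]<.01)
Q=L[m]*1e3; t=Q[Q[:,2]<np.percentile(Q[:,2],5)+6]; print(len(t),t.mean(0).round(1),((t.max(0)+t.min(0))/2).round(1),np.ptp(t,0).round(1),np.linalg.lstsq(np.c_[t[:,:2],np.ones(len(t))],t[:,2],rcond=None)[0].round(3))
E
```

```text
clock: 32.08
position: [0.599, -0.3669, 0.0653]
ft_force: [1.2, 0.2, -0.1]
gripper_width: 0.997
finger_force: 0.0
clock: 32.75
position: [0.6006, -0.3672, 0.0682]
ft_force: [0.7, -0.4, 5.3]
gripper_width: 0.718
finger_force: 28.2
clock: 33.5
position: [0.5994, -0.3666, 0.1909]
ft_force: [-0.2, 0.4, -2.3]
gripper_width: 0.72
finger_force: 27.6
t 33.5 pos [ 0.5994 -0.3666  0.1909] yaw -91.0 tool delta mm [-333.1  -37.2    1.7] twist -0.000 rad q6 -2.10 w 0.720 ff 27.6 F [-0.2  0.4 -2.3]
2375 [ 2.5  1.1 -6.8] [ -0.2  -0.  -14.3] [63.1 69.6 21.2] [-0.017 -0.019 -6.734]
```

```bash
python3 -m pendant '{"delta_pos":[[-0.015,-0.003,0],[-0.025,-0.003,0],[-0.035,-0.004,0],[-0.037,-0.004,0],[-0.038,-0.004,0],[-0.038,-0.004,0],[-0.038,-0.004,0],[-0.037,-0.004,0],[-0.03,-0.004,0],[-0.025,-0.003,0]],"twist":[0,0,0,0,0,0,0,0,0,0]}' | grep -v eef
python3 -m pendant '{"delta_pos":[[-0.015,0,0],[0,0,0],[0,0,0],[0,0,0]],"twist":[0,0,0,0]}' | grep -v eef
python3 - <<'E'
from h import *
to((.6424,-.0345,.15),-91)
s=grab('scene')
P=cloud(s); C=s['color'].astype(int)
m=(C.min(-1)>60)&(np.ptp(C,axis=-1)<30)&(np.hypot(P[...,0]-.642,P[...,1]+.035)<.06)&(P[...,2]>.055)&(P[...,2]<.082)
Q=P[m]; print(len(Q),((Q.max(0)+Q.min(0))/2).round(4),np.ptp(Q,0).round(4))
E
```

```text
clock: 34.38
position: [0.6407, -0.0456, 0.1897]
ft_force: [0.3, -0.4, -1.9]
gripper_width: 0.72
finger_force: 27.6
clock: 34.72
position: [0.6417, -0.0351, 0.191]
ft_force: [-0.5, -0.8, -0.4]
gripper_width: 0.715
finger_force: 27.6
t 34.7 pos [ 0.6417 -0.0351  0.191 ] yaw -91.0 tool delta mm [-0.5 -0.8 41. ] twist -0.001 rad q6 -1.61 w 0.715 ff 27.6 F [-0.5 -0.8 -0.4]
124 [ 0.6476 -0.0377  0.0646] [0.061  0.0631 0.0192]
```

```bash
python3 -m pendant '{"delta_pos":[[-0.0005,-0.0008,0.02],[0,0,0.02],[0,0,0.01],[0,0,0.01],[0,0,0.008],[0,0,0],[0,0,0]],"twist":[0,0,0,0,0,0,0]}' | grep -v eef
python3 -m pendant '{"delta_pos":[[0,0,0.005],[0,0,0.005],[0,0,0.005],[0,0,0.003],[0,0,0],[0,0,0]],"twist":[0,0,0,0,0,0]}' | grep -v eef
python3 -c "
from h import *
to((.6424,-.0345,.0965),-91)"
```

```text
clock: 35.35
position: [0.643, -0.0341, 0.1238]
ft_force: [0.0, 0.2, -0.8]
gripper_width: 0.718
finger_force: 27.6
clock: 35.85
position: [0.6429, -0.0336, 0.1055]
ft_force: [0.4, -1.2, -0.9]
gripper_width: 0.72
finger_force: 27.6
t 35.9 pos [ 0.6429 -0.0336  0.1055] yaw -91.0 tool delta mm [0.9 0.4 9. ] twist -0.000 rad q6 -1.61 w 0.720 ff 27.6 F [ 0.4 -1.2 -0.9]
```

```bash
python3 -m pendant '{"delta_pos":[[0,0,0.003],[0,0,0.003],[0,0,0.002],[0,0,0]],"twist":[0,0,0,0]}' | grep -v eef
python3 -m pendant '{"delta_pos":[[0,0,0.001],[0,0,0.001],[0,0,0]],"twist":[0,0,0]}' | grep -v eef
```

```text
clock: 36.18
position: [0.6427, -0.0337, 0.0972]
ft_force: [0.1, -0.2, -0.9]
gripper_width: 0.718
finger_force: 27.6
clock: 36.43
position: [0.6436, -0.0338, 0.0963]
ft_force: [0.6, 0.5, 0.8]
gripper_width: 0.719
finger_force: 27.8
```

```bash
python3 -m pendant '{"delta_pos":[[0,0,0.001],[0,0,0.001],[0,0,0]],"twist":[0,0,0]}' | grep -v eef
python3 -m pendant '{"delta_pos":[[0,0,0],[0,0,0],[0,0,0]],"twist":[0,0,0]}' 0.46| grep -v eef
python3 -m pendant '{"delta_pos":[[0,0,0],[0,0,0],[0,0,0],[0,0,0],[0,0,-0.01],[0,0,-0.03],[0,0,-0.03],[-0.02,0,-0.03],[-0.03,0,0],[0,0,0]],"twist":[0,0,0,0,0,0,0,0,0,0]}' 1| grep -v eef
python3 - <<'E'
from h import *
to((.6424,-.0345,.0965),-91)
b=grab('top');s=grab('scene');w=grab('wrist')
for n,im in(('top',b),('scene',s),('wrist',w)):
    P=cloud(im);C=im['color'].astype(int)
    m=(C.min(-1)>60)&(np.ptp(C,axis=-1)<30)&(np.hypot(P[...,0]-.642,P[...,1]+.035)<.05)
    for lo,hi in((.09,.112),(.02,.066)):
        Q=P[m&(P[...,2]>lo)&(P[...,2]<hi)]
        if len(Q)>9: print(n,lo,len(Q),Q.mean(0).round(4),((Q.max(0)+Q.min(0))/2).round(4),np.ptp(Q,0).round(4),np.linalg.lstsq(np.c_[Q[:,:2],np.ones(len(Q))],Q[:,2],rcond=None)[0].round(3))
cv2.imwrite('pics/fin.png',np.hstack([cv2.resize(w['color'],(400,300)),cv2.resize(s['color'][175:265,200:320],(400,300),interpolation=cv2.INTER_CUBIC)])[:,:,::-1])
E
```

```text
clock: 36.68
position: [0.6437, -0.0338, 0.0961]
ft_force: [-2.3, 0.6, 10.0]
gripper_width: 0.716
finger_force: 28.9
clock: 36.93
position: [0.6431, -0.0337, 0.0937]
ft_force: [0.0, -1.3, 0.3]
gripper_width: 0.729
finger_force: 0.2
clock: 37.77
position: [0.646, 0.0202, 0.1978]
ft_force: [-0.1, 0.7, -1.1]
gripper_width: 0.999
finger_force: 0.0
t 37.8 pos [0.646  0.0202 0.1978] yaw -90.8 tool delta mm [ 55.3   3.4 101. ] twist 0.004 rad q6 -1.53 w 0.999 ff 0.0 F [-0.1  0.7 -1.1]
top 0.09 28 [ 0.6406 -0.0549  0.0997] [ 0.6424 -0.0503  0.1004] [0.0598 0.0266 0.0135] [ 0.035 -0.126  0.07 ]
top 0.02 57 [ 0.6462 -0.0464  0.0441] [ 0.639  -0.0497  0.046 ] [0.0505 0.0243 0.0386] [ 0.336 -1.148 -0.226]
scene 0.09 116 [ 0.6454 -0.0386  0.0962] [ 0.6444 -0.0376  0.0964] [0.0645 0.0617 0.0127] [-0.002  0.03   0.099]
scene 0.02 194 [ 0.6448 -0.0377  0.05  ] [ 0.6487 -0.0385  0.0435] [0.0562 0.0619 0.0447] [ 0.045 -0.008  0.021]
wrist 0.09 1126 [ 0.6432 -0.0307  0.0986] [ 0.6432 -0.0334  0.0962] [0.0623 0.0617 0.0122] [ 0.001 -0.046  0.096]
wrist 0.02 1686 [ 0.6433 -0.0309  0.0436] [ 0.6433 -0.0386  0.0482] [0.0423 0.0535 0.0355] [0.019 0.168 0.036]
```

View pics/fin.png

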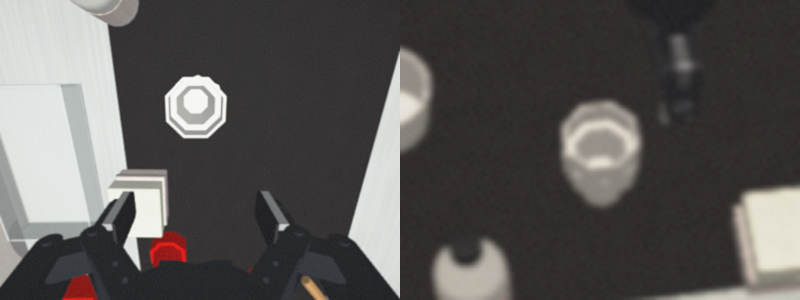

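The nested cup's rim is level at about 0.099 m, over the stack cup (wrist crop (196,105)), and the gripper is clear of both.

```bash
python3 -c "
from bench import bot
print(bot.close_job())"
```

```text
the job is handed in; nothing more can be done
None
```

I turned the white cup mouth-up and nested it in the matching cup, with its rim level at about 0.099 m and centred; the job was handed in at about 38 s of the 72 s, but the verdict was not shown to me.

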